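# Line up a foil-stamped canister and the scanner head for reading

## Robot

A 7-joint arm with a two-finger parallel gripper is mounted at the origin on the work surface. World frame = base frame: x ahead of the robot, y to its left, z up, the work surface at z = 0. Lengths are in mm, angles in rad, forces in N, time in s.
With the tool pointing down it reaches from about 400 to 875 mm from the base axis. Payload 4.4 kg.
Tool frame: the origin (TCP) lies between the finger pads; the fingertips stand 17 mm ahead of it and the grasp point (between the pads) lies 2 mm behind it; z points along the fingers, y is the line along which they close (so a half turn about z gives the same grasp; the last joint's range is limited). The gripper opens to 85 mm and grips with 20 to 120 N. Pads are 22 mm wide; open, the fingers measure 114 mm over their backs; the gripper's body (76 mm by 85 mm) begins 54 mm behind the grasp point. The pads swing forward as they close: fully open they stand 13 mm farther back than shut.
Start: joints at [-1.293, 0.628, 0.038, 1.517, -0.027, 0.996, -0.02], TCP at [219.07, 611.985, 221.413] pointing down, gripper open.
Joint ranges: [-3.06, 3.06], [-0.37, 2.12], [-1.25, 1.32], [0.18, 2.47], [-1.1, 4.24], [0.23, 1.98], [-2.94, 2.94]. Speed limits (rad/s): [2.57, 2.57, 3.14, 3.14, 3.14, 3.14, 3.14].

## Interface

Orientations are given as [roll, pitch, yaw] about the fixed x, y, z axes, in that order (R = Rz(yaw) Ry(pitch) Rx(roll)).
In Python, from cell import sensors, get_image, ctrl gives the robot as it stands.
- The arm moves only by the tool send_rows, never from a script. Its argument "series" is a list of rows, each a list of 3 entries, a list of its own where there are three numbers: the finger opening in mm, from 0 to 85.4, then the shift along the world's x, y, z in units of 60 mm (1.0 is 60 mm), then the turn, a rotation vector about the world's x, y, z in units of 5 degrees (1.0 is 5 degrees). A call has 1 to 8 rows; each row shifts and turns the commanded pose from where the row before left it; what a row does not reach is not made up. A row lasts 1/8 s, in which the tool goes at most 62.5 mm and 10.7 degrees, less where a joint would pass 70% of its speed; a pose out of reach is approached as far as the arm can. A call is refused whole if a number of a shift passes 1 or a number of a turn 1, either way. A call with a gripper value outside its range is refused whole. The fingers move at their own pace and stop on an object; the grip force is fixed at half the most. Time passes only in rows, so rows that do not move let the fingers close. It gives the time, the measured TCP pose, the force, the opening and the grip force at its end, in the units of the state.
- sensors.read_state(): the state, without advancing time (a new reading comes with each control period).
- get_image(name): name is "side" or "top"; returns a dict with "img" (400x640x3 uint8, red, green, blue), "depth" (400x640 float32, mm along the optical axis (not along the pixel's ray), 0 where there is no reading), "vfov" (degrees; the focal length in pixels is half the picture's height over the tangent of half this angle, whatever the lens; pixels are square), "cx", "cy" (the principal point, pixels), "k1" (the pictures are not rectified: a ray, as slopes to the right and down, at radius r is drawn at 1 + k1 r^2 times it, then the intrinsics apply), "world_to_cam" (4x4, takes a point from world to camera coordinates). Camera axes: x right, y down, z forward; pixel columns grow to the right and rows downward; lengths in mm; the calibration is good to about 2 mm. A picture is of the moment at which its call begins.
- ctrl.finish_job(): hands the job in; it is judged then, once.
The state is a dict: "clock": time; "qpos": joint angles; "qd": joint speeds; "tau": joint torques, N m; "eef_pos": TCP position; "tool_rot": TCP orientation; "force": force on the tool from outside, world axes, zero at the start; "torque": the same for the moment, N m; "width": finger opening in mm; "gripper_force": force on a finger pad.
Only numpy, scipy, OpenCV 4.12 (cv2) and the standard library are available. Lean on these libraries where they do the work, as an engineer would, in place of code of your own. Each camera call takes 0.05 s, during which the arm holds its last target. There are 200 camera calls.

## Task

The stamped canister leans in its cup and has to be read by the scanner beside it. Swivel the scanner head by its orange grip bar so that its window looks straight at the canister, and turn the canister so that its gold mark squarely faces the scanner. Leave the canister fully seated in the cup and do not disturb the foil reel, the green-lidded canister or the screwdriver.

Things in the scene. Friction and masses are not known exactly. Their poses are not given: they have to be found in the camera images.
- canister: Loose white cylindrical canister, 62 mm in diameter and 120 mm tall, dark blue lid (top 20 mm), about 0.35 kg. Origin at the centre of its underside, z along its axis towards the lid, x towards its gold stamped mark (about 20 mm wide, 40 to 96 mm above the underside, with a short blue bar across it); a gold bar on the lid also runs from the centre towards the mark. It stands in the cup.
- cup: Fixed aluminium cup, inside 65 mm wide and 35 mm deep, outside 75 mm, leaning 30 degrees from vertical towards the front of the stand (roughly towards the robot). Origin at the centre of its inner floor (75 mm above the table), z along its axis out of the mouth. The seated canister stands 85 mm out of it, with its origin at the cup's and their z axes together, and turns freely by hand in it.
- stand: Fixed low white housing with a blue front panel that carries the cup, 210 x 170 x 36 mm, front at its -x. Origin under its centre, on the table.
- head (a joint): Swivel of the scanner head about its upright post, rad, anticlockwise from above positive, -2.6 to 2.6; it stays where it is left (about 0.12 Nm to turn).
- head_eye (a point): Point on the swivel axis in the scanner head, 130 mm above the table, at the height of the window. x is the direction the window looks, z up. The head is a black box 64 x 56 x 62 mm (from 98 to 160 mm above the table) on a 26 mm post with a 96 mm round foot, its window red-framed. The scanner stands on one side of the cup, either left or right.
- head_grip (a point): Top centre of the orange grip bar on the scanner head, on the swivel axis, 196 mm above the table. x is the looking direction. The bar is 56 mm long along x, 12 mm thick and 36 mm tall; a white tab marks its window end.
- canister_mid (a point): Point on the canister's axis, 65 mm above its underside, at the height of the mark.
- reel: Bystander: loose foil reel on a blue stand, foot 100 x 110 mm, 130 mm tall, 1.5 kg, on the other side of the cup from the scanner. Origin under its centre.
- spare: Bystander: loose upright white canister with a green band and lid, no mark, 62 mm in diameter, 120 mm tall. Origin under its centre.
- screwdriver: Bystander: loose screwdriver lying on the table, 200 mm long, along its x.

How it is judged:
By the outcome, as a careful person would: the job done as asked, in the order asked, and still so for the second after the job is handed in, with the robot touching nothing.
It also fails if it takes over 61 s, if anything falls off the work surface, if the arm or the gripper's body presses on something with over 40 N, if the wrist force passes 120 N, or if a joint passes its speed limit or range.

## Working session

There is one attempt and no reset: what is moved stays moved. The work goes in short steps, Python scripts to look and compute and a tool call to move; the robot and the scene stay as the last step left them, time stands still between calls to the robot, and variables do not carry over. Pictures are saved under pics/ and viewed, at most 10 in all, crops included, and the job is handed in when it is done.

Besides the shell and the picture viewer there is one more tool, called after ">>>" as name(argument=value, ...), one argument or row to a line, values as JSON. send_rows: Moves the arm, as the interface text tells. Its arguments: {"type":"object","properties":{"series":{"type":"array"}},"required":["series"]}

```bash
mkdir -p pics; ls
cat > h.py <<'E'
import numpy as np, cv2, pickle
from cell import sensors, get_image, ctrl
def cap(n):
    d=get_image(n); pickle.dump(d,open(f'/tmp/{n}.pkl','wb')); return d
def load(n): return pickle.load(open(f'/tmp/{n}.pkl','rb'))
def save(d,p,crop=None,s=1):
    im=d['img'][:,:,::-1]
    if crop: im=im[crop[1]:crop[3],crop[0]:crop[2]]
    cv2.imwrite(p,cv2.resize(im,None,fx=s,fy=s,interpolation=cv2.INTER_CUBIC))
def F(d): return 200/np.tan(np.radians(d['vfov'])/2)
def cloud(d):
    """world xyz per pixel (nan where none)"""
    f=F(d);K=np.array([[f,0,d['cx']],[0,f,d['cy']],[0,0,1.]])
    v,u=np.mgrid[:400,:640]
    s=rays(d,np.stack([u.ravel(),v.ravel()],1))
    z=d['depth'].ravel().astype(float).copy(); z[z==0]=np.nan
    p=np.c_[s*z[:,None],z]
    T=np.linalg.inv(d['world_to_cam'])
    return (p@T[:3,:3].T+T[:3,3]).reshape(400,640,3)
def rays(d,uv):
    f=F(d);q=(np.asarray(uv,float)-[d['cx'],d['cy']])/f
    s=q.copy()
    for _ in range(20): s=q/(1+d['k1']*(s**2).sum(1,keepdims=True))
    return s
def onplane(d,uv,z):
    s=rays(d,np.atleast_2d(uv)); T=np.linalg.inv(d['world_to_cam'])
    r=np.c_[s,np.ones(len(s))]@T[:3,:3].T; c=T[:3,3]
    return c+r*((z-c[2])/r[:,2])[:,None]
def proj(d,P):
    p=np.c_[np.atleast_2d(P),np.ones(len(np.atleast_2d(P)))]@d['world_to_cam'].T
    s=p[:,:2]/p[:,2:3]; s=s*(1+d['k1']*(s**2).sum(1,keepdims=True))
    return s*F(d)+[d['cx'],d['cy']]
E
python3 - <<'E'
from h import *
for n in('side','top'):
    d=cap(n); save(d,f'pics/{n}0.png'); print(n,d['vfov'],d['k1'],np.linalg.inv(d['world_to_cam'])[:3].round(2).tolist())
print(sensors.read_state())
E
```

```text
pics
side 51.39673966974955 0.021080291323565335 [[-0.89, -0.35, 0.3, 270.73], [-0.47, 0.66, -0.59, 520.25], [0.01, -0.66, -0.75, 837.27]]
top 56.85255813517404 0.002368391995183467 [[0.03, -0.99, 0.15, 402.65], [-1.0, -0.03, 0.02, -58.65], [-0.02, -0.15, -0.99, 1185.77]]
{'clock': 0.1, 'qpos': array([-1.29279238,  0.62922878,  0.03842439,  1.51826939, -0.0270338 ,
        0.99627536, -0.01998457]), 'qd': array([-0.00122101, -0.00163056,  0.00160484, -0.00179676,  0.00081761,
       -0.00080801, -0.00117235]), 'tau': array([ 2.90375690e-03, -5.64538193e+01,  1.23057649e+00, -1.93974262e+01,
        1.12922292e-02,  5.48976372e-03,  2.03418347e-05]), 'eef_pos': array([218.85508167, 611.4456686 , 220.59632547]), 'tool_rot': array([-3.13992835e+00, -2.51246804e-05,  2.79780217e+00]), 'force': array([ 0.26719655,  0.00575429, -0.28648594]), 'torque': array([0.03087655, 0.00569988, 0.00516046]), 'gripper_force': 0.0, 'width': 85.13697851607803}
```

View pics/side0.png

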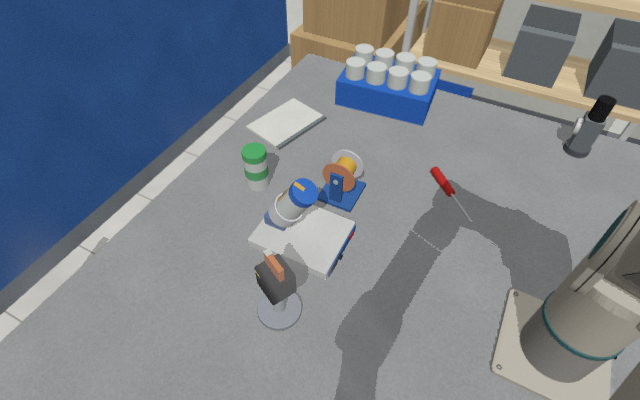

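View pics/top0.png

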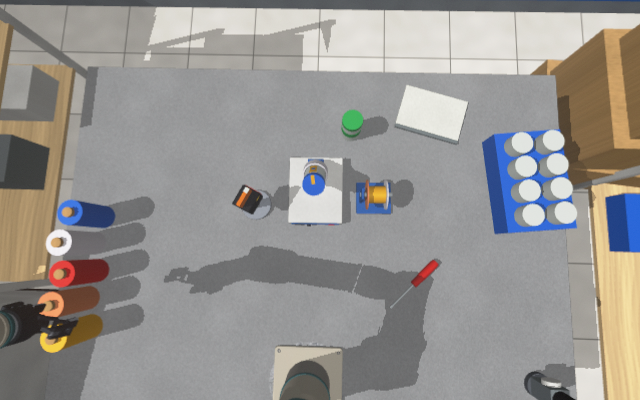

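The side view shows the head's orange bar at (273,265), the lid at (303,192) and the stand at (300,240). In the top view the lid is at (314,184), the head at (248,198) and the reel at (374,196), so the scanner stands on the +y side.

Run:
```python
from h import *
s=load('side');t=load('top')
a=cv2.resize(s['img'][140:340,220:380],None,fx=3,fy=3,interpolation=cv2.INTER_CUBIC)
b=cv2.resize(t['img'][140:240,220:340],None,fx=2.6,fy=2.6,interpolation=cv2.INTER_CUBIC)
o=np.zeros((600,800,3),np.uint8);o[:,:480]=a;o[:b.shape[0],484:484+b.shape[1]]=b
cv2.imwrite('pics/c1.png',o[:,:,::-1])
for n,d,box in(('side',s,(220,140,380,340)),('top',t,(220,140,400,240))):
    hsv=cv2.cvtColor(d['img'],cv2.COLOR_RGB2HSV);C=cloud(d)
    M=np.zeros((400,640),bool);M[box[1]:box[3],box[0]:box[2]]=1
    H,S,V=hsv[...,0],hsv[...,1],hsv[...,2]
    for nm,m in(('orange bar',(H<15)&(S>110)&(V>90)&(C[...,2]>155)),('lid blue',(H>100)&(H<125)&(S>130)&(C[...,2]>130)),('gold',(H>14)&(H<30)&(S>110)&(C[...,2]>60)),('black head',(V<70)&(C[...,2]>100)),('head top',(V<70)&(C[...,2]>150)&(C[...,2]<175)),('stand',(S<40)&(C[...,2]>28)&(C[...,2]<44))):
        k=m&M
        nl,L,st,_=cv2.connectedComponentsWithStats(k.astype(np.uint8))
        for i in range(1,nl):
            if st[i,4]<8: continue
            P=C[L==i]; print(n,nm,st[i].tolist(),np.nanmedian(P,0).round(1),np.nanpercentile(P,2,axis=0).round(0),np.nanpercentile(P,98,axis=0).round(0))
            r=cv2.minAreaRect(P[:,:2].astype(np.float32)); print('   rect',np.round(r[0],1),np.round(r[1],1),round(r[2],1))
```

```text
side orange bar [267, 255, 17, 18, 115] [526.1 188.2 195.9] [508. 177. 194.] [544. 200. 198.]
   rect [526.4 188.3] [10.8 40.7] 62.6
side lid blue [289, 178, 29, 29, 575] [571.7   3.3 178. ] [548. -33. 162.] [599.  25. 193.]
   rect [572.6  -4.6] [66.3 53.8] 72.2
side gold [336, 157, 20, 17, 180] [ 555.2 -200.1  107. ] [ 539. -216.   86.] [ 583. -166.  119.]
   rect [ 560.3 -190.6] [46.3 53.7] 5.2
side gold [294, 182, 11, 9, 38] [586.5  -5.  189.6] [576. -10. 183.] [597.  -1. 196.]
   rect [586.3  -5.2] [21.2  8.3] 6.4
side gold [279, 189, 9, 11, 17] [618.5   4.9 158.5] [611.  -1. 132.] [635.   8. 172.]
   rect [622.9   4.8] [24.4  8.7] 8.6
side black head [256, 274, 22, 31, 188] [534.7 215.  128.3] [514. 198. 105.] [567. 222. 157.]
   rect [541.9 210.7] [ 9.7 58.9] 72.3
side head top [260, 276, 7, 10, 12] [542.8 211.1 154.5] [533. 206. 153.] [552. 215. 159.]
   rect [542.4 210.9] [ 1.1 21.1] 63.1
side stand [246, 174, 23, 11, 63] [765.8 -89.4  32.8] [ 753. -129.   29.] [800. -83.  41.]
   rect [ 771.  -100.8] [60.9 29. ] 45.2
side stand [247, 205, 109, 70, 3928] [555.8  20.   35.7] 
[... 792 characters left out ...]
9.  114.]
   rect [ 566.2 -193.4] [52.9 50.3] 0.9
top black head [233, 185, 12, 20, 51] [541.7 204.4 159.3] [519. 189. 156.] [568. 217. 164.]
   rect [543.9 203.1] [ 8.7 60.2] 63.6
top black head [241, 190, 21, 24, 251] [522.8 164.9 158.7] [497. 146. 113.] [554. 187. 163.]
   rect [526.4 167.9] [25.4 62.2] 61.4
top head top [233, 185, 12, 20, 51] [541.7 204.4 159.3] [519. 189. 156.] [568. 217. 164.]
   rect [543.9 203.1] [ 8.7 60.2] 63.6
top head top [241, 190, 19, 23, 187] [525.1 167.3 159.8] [499. 148. 153.] [554. 188. 163.]
   rect [526.  168.1] [25.3 61.3] 61.4
top stand [288, 158, 55, 66, 2715] [556.9 -15.   35.7] [481. -90.  31.] [682.  75.  40.]
   rect [581.2  -7. ] [207.8 169.4] 1.2
```

View pics/c1.png

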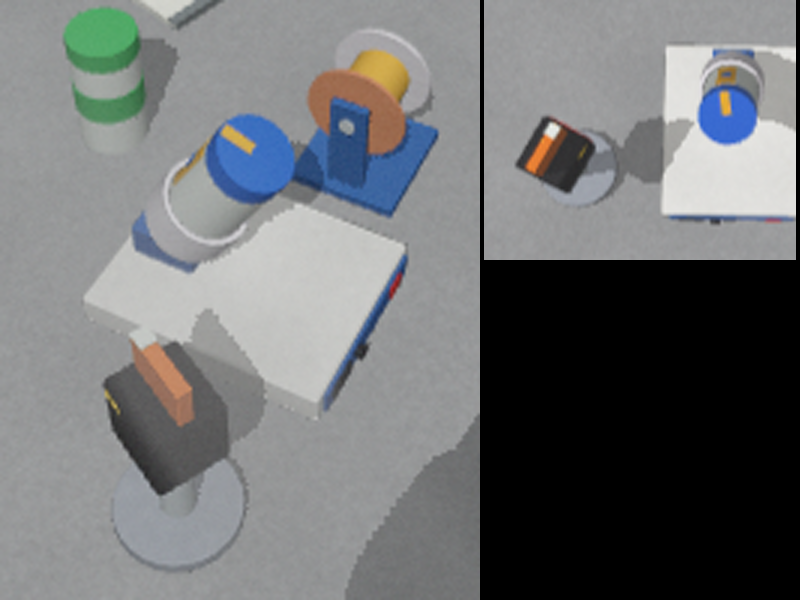

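```bash
cat > meas.py <<'E'
from h import *
import sys
def run(s,t):
    psi=None; out={}
    for n,d,box in(('side',s,(220,140,380,340)),('top',t,(220,140,340,240))):
        hsv=cv2.cvtColor(d['img'],cv2.COLOR_RGB2HSV);C=cloud(d)
        M=np.zeros((400,640),bool);M[box[1]:box[3],box[0]:box[2]]=1
        H,S,V=[hsv[...,i] for i in range(3)]
        # head: top face of bar z>185
        P=C[M&(C[...,2]>186)&(C[...,2]<206)&(C[...,1]>120)]
        r=cv2.minAreaRect(P[:,:2].astype(np.float32)); bx=cv2.boxPoints(r)
        e=max([bx[1]-bx[0],bx[2]-bx[1]],key=np.linalg.norm); e*=1 if e[0]>0 else -1
        print(n,'bar c',np.round(r[0],1),np.round(r[1],1),'dir',np.degrees(np.arctan2(e[1],e[0])).round(1))
        if n=='top':
            P=C[M&(C[...,2]>150)&(C[...,2]<166)&(C[...,1]>120)]
            r=cv2.minAreaRect(P[:,:2].astype(np.float32)); print('  headtop',np.round(r[0],1),np.round(r[1],1),round(r[2],1))
        a=np.array([-.5*np.cos(np.radians(1)),-.5*np.sin(np.radians(1)),.866]);u=np.array([.866,.015,.5]);v=np.cross(a,u)
        lid=M&(C[...,2]>150)&(abs(C[...,1])<60)&(S>110)&(C[...,0]<615)
        P=C[lid]; h=P@a; top=np.percentile(h,80); k=abs(h-top)<5
        Q=P[k]; A=np.c_[Q[:,:2],np.ones(len(Q))]; w=np.linalg.lstsq(A,Q[:,2],rcond=None)[0]; nn=np.array([-w[0],-w[1],1]);nn/=np.linalg.norm(nn)
        c2=cv2.minEnclosingCircle(np.c_[Q@u,Q@v].astype(np.float32))
        c=c2[0][0]*u+c2[0][1]*v+np.median(h[k])*a
        print(n,'lid n',nn.round(3),'c',c.round(1),'r',round(c2[1],1))
        g=lid&(H>14)&(H<32)&(S>100); G=C[g]; G=G[abs(G@a-top)<6]; 
        gp=np.c_[(G-c)@u,(G-c)@v]; print('  gold n',len(G),'mean dir',np.degrees(np.arctan2(gp[:,1].mean(),gp[:,0].mean())).round(1), gp.mean(0).round(1))
        rr=cv2.minAreaRect(gp.astype(np.float32)) if len(G) else None; print('  rect',rr)
if __name__=='__main__': run(cap('side'),cap('top'))
E
python3 meas.py
```

```text
side bar c [533.2 184.8] [12.3 56.4] dir -27.4
side lid n [-0.499 -0.001  0.867] c [572.9  -5.7 180.4] r 32.7
  gold n 38 mean dir 1.5 [16.4  0.4]
  rect ((16.203811645507812, 0.7031540870666504), (24.87279510498047, 9.46165657043457), 7.143745422363281)
top bar c [532.5 182.8] [13.2 56. ] dir -26.9
  headtop [533.4 182.7] [57.6 65.6] 62.5
top lid n [-0.503 -0.012  0.864] c [573.2  -7.7 181.3] r 30.5
  gold n 26 mean dir 6.9 [16.2  2. ]
  rect ((16.459270477294922, 1.776319980621338), (22.99104118347168, 8.351048469543457), 0.28777867555618286)
```

>>> send_rows(
  series=[
    [85,[0,0,0.7],[0,0,0]],
    [85,[0.55,-0.75,0],[0,0,-0.3]],
    [85,[0.55,-0.75,0],[0,0,-0.3]],
    [85,[0.55,-0.75,0],[0,0,-0.3]],
    [85,[0.55,-0.75,0],[0,0,-0.3]],
    [85,[0.55,-0.75,0],[0,0,-0.3]],
    [85,[0.55,-0.75,0],[0,0,0]],
    [85,[0.55,-0.75,0],[0,0,0]],
  ],
)

```text
clock: 1.2
eef_pos: [450.9, 295.5, 263.5]
tool_rot: [3.141, -0.0, 2.667]
force: [0.6, 1.0, 0.3]
width: 85.1
gripper_force: 0.0
```

>>> send_rows(
  series=[
    [85,[0.55,-0.75,0],[0,0,0]],
    [85,[0.55,-0.75,0],[0,0,0]],
    [70,[0.27,-0.37,0],[0,0,0]],
    [60,[0,0,0],[0,0,0]],
  ],
)

```text
clock: 1.7
eef_pos: [533.5, 182.0, 263.2]
tool_rot: [-3.141, 0.001, 2.662]
force: [-0.8, 0.7, 0.1]
width: 60.2
gripper_force: 0.0
```

>>> send_rows(
  series=[
    [60,[0,0,-0.5],[0,0,0]],
    [60,[0,0,-0.5],[0,0,0]],
    [60,[0,0,-0.3],[0,0,0]],
    [10,[0,0,0],[0,0,0]],
    [10,[0,0,0],[0,0,0]],
    [10,[0,0,0],[0,0,0]],
  ],
)

```text
clock: 2.45
eef_pos: [532.6, 185.2, 186.5]
tool_rot: [3.141, 0.001, 2.667]
force: [-1.2, -0.2, 2.9]
width: 9.9
gripper_force: 1.1
```

>>> send_rows(
  series=[
    [0,[0,0,0],[0,0,0]],
    [0,[0,0,0],[0,0,0]],
  ],
)

```text
clock: 2.7
eef_pos: [532.7, 185.0, 186.2]
tool_rot: [3.14, 0.001, 2.667]
force: [-2.2, 0.4, 5.1]
width: 0.2
gripper_force: 2.4
```

Run:
```python
from h import *
s=cap('side');t=cap('top')
a=cv2.resize(s['img'][200:340,220:340],None,fx=4,fy=4,interpolation=cv2.INTER_CUBIC)
b=cv2.resize(t['img'][150:250,190:290],None,fx=3.1,fy=3.1,interpolation=cv2.INTER_CUBIC)
o=np.zeros((560,800,3),np.uint8);o[:,:480]=a;o[:b.shape[0],484:484+b.shape[1]]=b
cv2.imwrite('pics/c2.png',o[:,:,::-1])
```

```text
(no output)
```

View pics/c2.png

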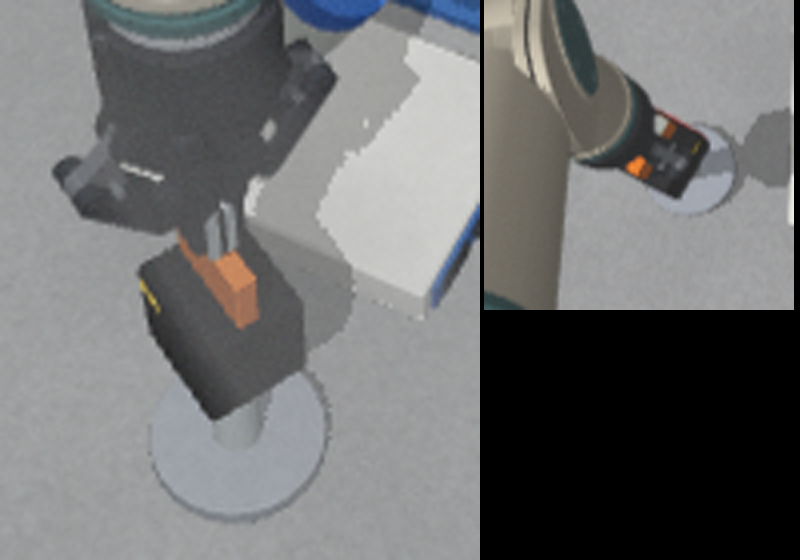

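The view shows the closed fingers at (222,235) in the crop, apparently on or beside the bar rather than around it. I'll check with depth.

Run:
```python
from h import *
for n in('side','top'):
    d=load(n);C=cloud(d)
    if n=='side':
        for v in range(246,284,3): print(v,[tuple(C[v,u].round(0).astype(int)) for u in range(264,288,3)])
    hsv=cv2.cvtColor(d['img'],cv2.COLOR_RGB2HSV);m=(hsv[...,0]<15)&(hsv[...,1]>110)&(C[...,2]>155)&(C[...,1]>100)&(C[...,2]<215)&(C[...,0]<620)
    print(n,np.nanpercentile(C[m],[2,50,98],axis=0).round(0))
print(sensors.read_state()['force'])
```

```text
246 [(np.int64(535), np.int64(202), np.int64(261)), (np.int64(525), np.int64(206), np.int64(273)), (np.int64(522), np.int64(201), np.int64(268)), (np.int64(520), np.int64(196), np.int64(264)), (np.int64(521), np.int64(187), np.int64(251)), (np.int64(518), np.int64(182), np.int64(247)), (np.int64(601), np.int64(57), np.int64(35)), (np.int64(595), np.int64(53), np.int64(33))]
249 [(np.int64(537), np.int64(200), np.int64(249)), (np.int64(525), np.int64(207), np.int64(265)), (np.int64(526), np.int64(198), np.int64(253)), (np.int64(523), np.int64(193), np.int64(249)), (np.int64(521), np.int64(188), np.int64(244)), (np.int64(517), np.int64(185), np.int64(243)), (np.int64(596), np.int64(65), np.int64(36)), (np.int64(591), np.int64(61), np.int64(35))]
252 [(np.int64(536), np.int64(203), np.int64(244)), (np.int64(529), np.int64(204), np.int64(250)), (np.int64(526), np.int64(198), np.int64(244)), (np.int64(523), np.int64(194), np.int64(241)), (np.int64(522), np.int64(187), np.int64(233)), (np.int64(522), np.int64(178), np.int64(221)), (np.int64(592), np.int64(71), np.int64(35)), (np.int64(586)
[... 3289 characters left out ...]
198), np.int64(159)), (np.int64(512), np.int64(202), np.int64(172)), (np.int64(508), np.int64(197), np.int64(168)), (np.int64(506), np.int64(191), np.int64(160))]
282 [(np.int64(538), np.int64(213), np.int64(157)), (np.int64(532), np.int64(212), np.int64(161)), (np.int64(527), np.int64(210), np.int64(162)), (np.int64(523), np.int64(206), np.int64(159)), (np.int64(518), np.int64(204), np.int64(160)), (np.int64(512), np.int64(202), np.int64(162)), (np.int64(508), np.int64(198), np.int64(159)), (np.int64(504), np.int64(194), np.int64(156))]
side [[507. 180. 168.]
 [515. 195. 192.]
 [553. 202. 197.]]
top [[195. 187. 156.]
 [280. 682. 160.]
 [517. 731. 193.]]
[ 0.40086806 -0.74092723  5.31323996]
```

>>> send_rows(
  series=[
    [0,[0,0,0.5],[0,0,0]],
    [30,[0,0,0],[0,0,0]],
    [30,[0,0,0],[0,0,0]],
    [30,[0,0,0],[0,0,0]],
  ],
)

```text
clock: 3.3
eef_pos: [531.6, 184.6, 214.5]
tool_rot: [-3.14, -0.001, 2.667]
force: [0.2, 0.4, -0.1]
width: 29.9
gripper_force: 0.0
```

Run:
```python
from h import *
s=cap('side');t=cap('top');st=sensors.read_state();print(st['eef_pos'],st['width'],st['force'],st['tool_rot'])
save(s,'pics/s3.png',(220,200,340,320),5)
C=cloud(s); e=st['eef_pos']
yaw=st['tool_rot'][2]; ty=np.array([np.sin(yaw),-np.cos(yaw)])
D=C-e; al=D[...,:2]@ty; ac=D[...,:2]@np.array([np.cos(yaw),np.sin(yaw)])
m=(np.hypot(D[...,0],D[...,1])<40)&(D[...,2]>-60)&(D[...,2]<60)
hsv=cv2.cvtColor(s['img'],cv2.COLOR_RGB2HSV); m&=(hsv[...,1]<90)
for z in range(-40,60,5):
    k=m&(D[...,2]>=z)&(D[...,2]<z+5)
    print(z,k.sum(), al[k].round(0).astype(int).tolist()[:14], ac[k].round(0).astype(int).tolist()[:14])
```

```text
[531.84826392 184.65888744 214.68315358] 30.02745843051682 [-0.1338754  -1.28327617 -0.14959493] [-3.14057090e+00 -9.25992039e-04  2.66686220e+00]
-40 0 [] []
-35 0 [] []
-30 0 [] []
-25 1 [-6] [-30]
-20 27 [-2, -4, -5, -1, -3, -4, -1, -2, -3, -5, -1, -3, -4, -5] [-27, -26, -25, -25, -24, -23, -24, -22, -21, -20, -20, -21, -20, -17]
-15 0 [] []
-10 0 [] []
-5 0 [] []
0 0 [] []
5 1 [-16] [-7]
10 14 [-15, -15, -16, -15, -16, -15, -20, -15, -16, 21, 18, 17, 22, 20] [-9, -5, -3, 1, 4, 5, 10, 8, 11, 8, 10, 10, 8, 10]
15 24 [-15, -15, -15, -25, -26, -15, -24, -15, -16, -15, -19, -20, -15, -15] [-7, -5, -2, 6, 7, -2, 8, 1, 4, 8, 10, 10, 9, 11]
20 39 [-15, -15, -15, -15, -15, -26, -27, -15, -25, -27, -15, -15, -15, -18] [-11, -8, -7, -4, -5, 6, 7, -1, 7, 7, 2, 6, 6, 10]
25 37 [-15, -15, -16, -15, -15, -25, -27, -15, -15, -16, -15, -19, -20, -16] [-11, -11, -8, -7, -4, 7, 7, -1, 4, 6, 6, 10, 11, 9]
30 37 [-15, -15, -15, -16, -27, -15, -25, -27, -15, -15, -16, -21, -15, -19] [-10, -6, -3, 0, 7, 0, 7, 7, 1, 4, 6, 11, 10, 10]
35 32 [-16, -15, -15, -15, -26, -28, -25, -15, -21, -15, -15, -18, -19, -21] [-10, -5, -3, -3, 6, 7, 7, 3, 11, 5, 7, 10, 10, 11]
40 35 [-15, -15, -15, -15, -15, -28, -15, -26, -27, -15, -15, -22, -15, -16] [-8, -8, -5, -5, -2, 6, 1, 7, 8, 2, 5, 10, 5, 7]
45 33 [-17, -16, -17, -15, -16, -17, -16, -17, -17, -15, -16, -17, -15, -16] [-11, -10, -8, -8, -5, -4, -6, -4, -2, -2, 1, 3, 2, 3]
50 31 [-38, -17, -35, -17, -33, -17, -16, -17, -15, -17, -17, -28, -17, -20] [5, -6, 7, -3, 7, -1, 1, 2, 0, 3, 6, 12, 6, 11]
55 58 [-17, -19, -17, -18, -31, -32, -34, -17, -18, -31, -32, -38, -17, -17] [-7, -6, -7, -5, 7, 7, 8, -4, -1, 7, 7, 12, 0, 2]
```

View pics/s3.png

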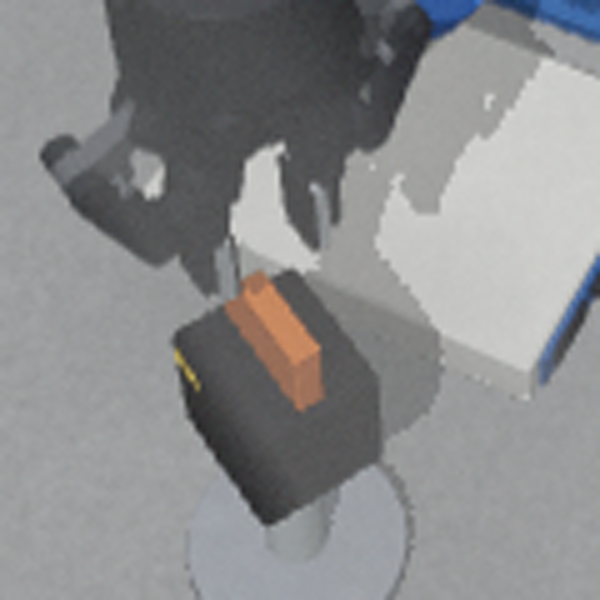

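The fingertips really sit about 9 mm above the reported TCP (seen at crop (222,290), above the bar), not 17 mm below. I'll compensate by going roughly 26 mm deeper.

>>> send_rows(
  series=[
    [40,[0,0,0],[0,0,0]],
    [40,[0.02,-0.02,-0.4],[0,0,0]],
    [40,[0,0,-0.3],[0,0,0]],
    [40,[0,0,-0.2],[0,0,0]],
    [40,[0,0,0],[0,0,0]],
  ],
)

```text
clock: 4.03
eef_pos: [532.9, 183.4, 160.6]
tool_rot: [-3.14, -0.001, 2.667]
force: [-0.7, -0.1, 0.5]
width: 40.5
gripper_force: 0.0
```

>>> send_rows(
  series=[
    [5,[0,0,0],[0,0,0]],
    [5,[0,0,0],[0,0,0]],
    [5,[0,0,0],[0,0,0]],
  ],
)

```text
clock: 4.4
eef_pos: [534.1, 183.9, 162.3]
tool_rot: [3.14, 0.001, 2.667]
force: [0.1, 0.3, 3.0]
width: 10.4
gripper_force: 59.7
```

>>> send_rows(
  series=[
    [5,[0,0,0],[0,0,-0.6]],
    [5,[0,0,0],[0,0,-1]],
    [5,[0,0,0],[0,0,-1]],
    [5,[0,0,0],[0,0,-1]],
    [5,[0,0,0],[0,0,-1]],
    [5,[0,0,0],[0,0,-1]],
    [5,[0,0,0],[0,0,-1]],
    [5,[0,0,0],[0,0,-1]],
  ],
)

```text
clock: 5.4
eef_pos: [533.6, 183.4, 162.3]
tool_rot: [3.141, 0.0, 2.001]
force: [-1.9, -0.5, 5.8]
width: 11.0
gripper_force: 60.1
```

>>> send_rows(
  series=[
    [5,[0,0,0],[0,0,-1]],
    [5,[0,0,0],[0,0,0]],
    [5,[0,0,0],[0,0,0]],
  ],
)

```text
clock: 5.78
eef_pos: [533.5, 183.4, 162.3]
tool_rot: [3.141, -0.0, 1.916]
force: [-1.3, -0.5, 4.9]
width: 11.1
gripper_force: 60.2
```

>>> send_rows(
  series=[
    [40,[0,0,0],[0,0,0]],
    [40,[0,0,0],[0,0,0]],
    [40,[0,0,0.6],[0,0,0]],
    [40,[0,0,0.8],[0,0,0]],
    [85,[0,0,0.6],[0,0,-1]],
    [85,[0,0,0],[0,0,-1]],
    [85,[0,-0.3,0],[0,0,-1]],
    [85,[0,-0.4,0],[0,0,-1]],
  ],
)

```text
clock: 6.78
eef_pos: [533.3, 141.3, 281.3]
tool_rot: [-3.141, -0.0, 1.565]
force: [0.2, 0.7, -0.4]
width: 84.8
gripper_force: 0.0
```

>>> send_rows(
  series=[
    [85,[0,-0.4,0],[0,0,-1]],
    [85,[0,-0.4,0],[0,0,-1]],
    [85,[0,-0.4,0],[0,0,-1]],
    [85,[0,-0.4,0],[0,0,-1]],
    [85,[0,-0.4,0],[0,0,-1]],
    [85,[0,-0.3,0],[0,0,-1]],
    [85,[0,-0.2,0],[0,0,-1]],
    [85,[0,0,0],[0,0,-1]],
  ],
)

```text
clock: 7.78
eef_pos: [533.4, -10.7, 281.6]
tool_rot: [3.141, 0.0, 0.861]
force: [-0.1, 0.1, 0.6]
width: 84.9
gripper_force: 0.0
```

>>> send_rows(
  series=[
    [85,[0,0,0],[0,0,-1]],
    [85,[0,0,0],[0,0,-1]],
    [85,[0,0,0],[0,-1,0]],
    [85,[0,0,0],[0,-1,0]],
    [85,[0,0,0],[0,-1,0]],
    [85,[0,0,0],[0,-1,0]],
    [85,[0,0,0],[0,-1,0]],
    [85,[0,0,0],[0,-1,0]],
  ],
)

```text
clock: 8.78
eef_pos: [533.0, -9.0, 281.7]
tool_rot: [2.788, -0.396, 0.764]
force: [24.2, -24.0, 8.6]
width: 85.0
gripper_force: 0.0
```

```bash
cat >> h.py <<'E'
from scipy.spatial.transform import Rotation as Rn
A=np.array([-.49992,-.0087,.866]);U=np.array([.866,.015,.5]);V=np.cross(A,U)
E
python3 - <<'E'
from h import *
s=cap('side');t=cap('top');st=sensors.read_state();print({k:np.round(v,2) for k,v in st.items()})
R=Rn.from_euler('xyz',st['tool_rot']).as_matrix();print(R.round(3)); y=R[:,1];print('y ang',np.degrees(np.arctan2(y@V,y@U)))
a=s['img'][100:300,200:400];b=t['img'][100:260,220:420]
a=cv2.resize(a,None,fx=2.4,fy=2.4);b=cv2.resize(b,None,fx=1.6,fy=1.6);o=np.zeros((480,800,3),np.uint8);o[:,:480]=a;o[:256,480:800]=b
cv2.imwrite('pics/c4.png',o[:,:,::-1])
E
```

```text
{'clock': np.float64(8.88), 'qpos': array([-0.63,  0.23,  0.7 ,  2.27, -0.78,  0.24, -0.14]), 'qd': array([ 0.01,  0.02, -0.  , -0.1 ,  0.2 , -0.06, -0.2 ]), 'tau': array([ -0.21, -26.24,   3.18, -16.7 ,  -1.69,  -1.55,   1.61]), 'eef_pos': array([529.95,  -8.55, 279.65]), 'tool_rot': array([ 2.79, -0.39,  0.76]), 'force': array([ 0.71,  1.07, -0.03]), 'torque': array([-0.05,  0.51, -0.04]), 'gripper_force': np.float64(0.0), 'width': np.float64(84.6)}
[[ 0.669  0.553  0.496]
 [ 0.636 -0.771  0.002]
 [ 0.383  0.314 -0.869]]
y ang -51.33609177575791
```

View pics/c4.png

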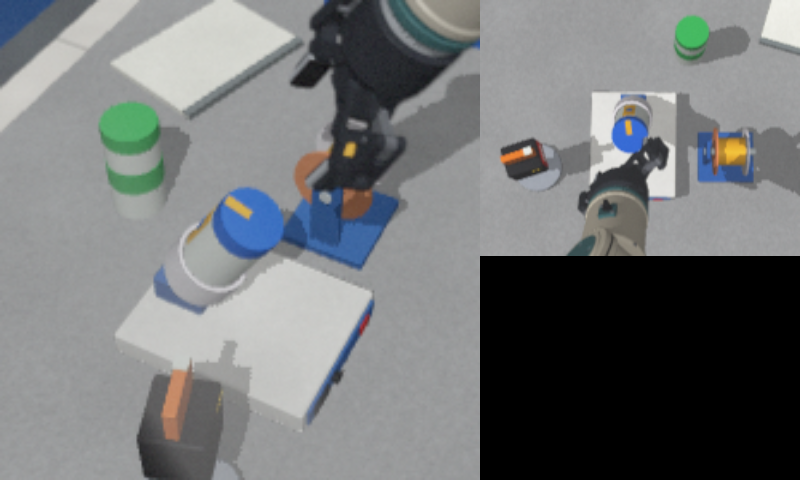

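The picture shows the head turned to look at the canister, and the gripper above right of the lid (crop (350,150)) with the lid at (250,220). I'll check how far the real fingers are off from the reported TCP in the tool frame.

```bash
cat > fing.py <<'E'
from h import *
def run(names=('side','top'),fresh=True):
    st=sensors.read_state();R=Rn.from_euler('xyz',st['tool_rot']).as_matrix()
    print('tcp',st['eef_pos'].round(1),'z',R[:,2].round(3))
    for n in names:
        d=cap(n) if fresh else load(n); D=(cloud(d)-st['eef_pos'])@R
        m=(abs(D[...,0])<30)&(abs(D[...,1])<75)&(D[...,2]>-75)&(D[...,2]<30)
        hs=cv2.cvtColor(d['img'],cv2.COLOR_RGB2HSV); m&=(hs[...,2]<140)&(hs[...,1]<110)
        print(n)
        for z in range(-70,30,5):
            k=m&(D[...,2]>=z)&(D[...,2]<z+5)
            for sg in(-1,1):
                q=k&(D[...,1]*sg>0)
                if q.sum()>2: print(z,sg,q.sum(),'x',np.percentile(D[q][:,0],[5,95]).round(0),'y',np.percentile(D[q][:,1],[5,95]).round(0))
if __name__=='__main__': run()
E
python3 fing.py
```

```text
tcp [530.   -8.6 279.6] z [ 0.496  0.002 -0.869]
side
-70 -1 20 x [ 6. 13.] y [-67. -45.]
-70 1 13 x [-1. 14.] y [45. 65.]
-65 -1 8 x [ 6. 12.] y [-56. -47.]
-65 1 18 x [-7. 13.] y [42. 51.]
-60 -1 8 x [ 4. 12.] y [-56. -44.]
-60 1 26 x [-10.  11.] y [42. 48.]
-55 -1 14 x [ 4. 11.] y [-56. -46.]
-55 1 20 x [-10.  11.] y [41. 50.]
-50 -1 15 x [-0. 11.] y [-56. -44.]
-50 1 25 x [-10.  11.] y [41. 48.]
-45 -1 20 x [-2. 11.] y [-56. -44.]
-45 1 17 x [-9. 11.] y [42. 50.]
-40 -1 15 x [-5. 10.] y [-56. -47.]
-40 1 23 x [-9. 10.] y [41. 53.]
-35 -1 13 x [-2. 11.] y [-56. -44.]
-35 1 14 x [-9. 11.] y [42. 48.]
-30 -1 8 x [-1. 10.] y [-54. -45.]
-30 1 17 x [-8. 11.] y [42. 44.]
-25 1 7 x [-10.   7.] y [42. 44.]
top
-70 -1 6 x [ 9. 13.] y [-62. -46.]
-70 1 4 x [13. 14.] y [48. 58.]
-50 1 6 x [ 7. 12.] y [46. 59.]
-45 1 4 x [7. 9.] y [53. 59.]
-40 1 3 x [ 8. 11.] y [51. 56.]
-35 1 4 x [ 7. 12.] y [49. 59.]
```

>>> send_rows(
  series=[
    [85,[0.1,0.02,-0.4],[0,0,0]],
    [85,[0.1,0,-0.4],[0,0,0]],
    [85,[0,0,0],[0,0,0]],
    [85,[0,0,0],[0,0,0]],
  ],
)

```text
clock: 9.48
eef_pos: [547.9, -7.7, 250.0]
tool_rot: [2.802, -0.381, 0.761]
force: [-0.9, 1.2, -1.2]
width: 84.6
gripper_force: 0.0
```

```bash
cat > st.py <<'E'
from h import *
st=sensors.read_state();R=Rn.from_euler('xyz',st['tool_rot']).as_matrix();y=R[:,1]
L=np.array([573,-6.7,180.5]);p=st['eef_pos']-L
print(st['clock'],'q',st['qpos'].round(2),'tcp',st['eef_pos'].round(1),'z',R[:,2].round(3),'tilt err deg',np.degrees(np.arccos(-R[:,2]@A)).round(2),'corr rotvec(5deg)',(np.degrees(np.cross(R[:,2],-A))/5).round(2),'yang',np.degrees(np.arctan2(y@V,y@U)).round(1),'rel u,v,a',(p@U).round(1),(p@V).round(1),(p@A).round(1),'F',st['force'].round(1))
E
python3 st.py
```

```text
9.475 q [-0.56  0.32  0.66  2.26 -1.1   0.23  0.18] tcp [547.9  -7.7 250. ] z [ 0.484  0.    -0.875] tilt err deg 1.24 corr rotvec(5deg) [ 0.08 -0.21  0.05] yang -51.1 rel u,v,a 13.0 -0.6 72.7 F [-0.9  1.2 -1.2]
```

>>> send_rows(
  series=[
    [85,[0,0,0],[-0.577,-0.01,1]],
    [85,[0,0,0],[-0.577,-0.01,1]],
    [85,[0,0,0],[-0.577,-0.01,1]],
    [85,[0,0,0],[-0.577,-0.01,1]],
    [85,[0,0,0],[-0.577,-0.01,1]],
    [85,[0,0,0],[-0.577,-0.01,1]],
    [85,[0,0,0],[-0.577,-0.01,1]],
    [85,[0,0,0],[-0.577,-0.01,1]],
  ],
)

```text
clock: 10.48
eef_pos: [548.2, -7.2, 253.7]
tool_rot: [2.63, -0.022, 1.506]
force: [-0.3, 0.7, -0.3]
width: 84.9
gripper_force: 0.0
```

```bash
python3 st.py
```

```text
10.475 q [-0.61  0.33  0.71  2.26 -1.1   0.23  0.98] tcp [548.2  -7.2 253.7] z [ 0.49  -0.012 -0.872] tilt err deg 1.43 corr rotvec(5deg) [ 0.21 -0.14  0.12] yang -4.7 rel u,v,a 15.1 -0.0 75.7 F [-0.3  0.7 -0.3]
```

```bash
cat > fk.py <<'E'
from h import *
import itertools
from scipy.optimize import least_squares
D=[([-1.29279,.62923,.03842,1.51827,-.02703,.99628,-.01998],[218.86,611.45,220.6],[-3.13993,0,2.7978]),
([-.63,.23,.7,2.27,-.78,.24,-.14],[529.95,-8.55,279.65],[2.79,-.39,.76]),
([-.56,.32,.66,2.26,-1.1,.23,.18],[547.9,-7.7,250],[2.802,-.381,.761]),
([-.61,.33,.71,2.26,-1.1,.23,.98],[548.2,-7.2,253.7],[2.63,-.022,1.506])]
def fk(q,s,p,frames=False):
    d1,L1,L2,L3,e1,e2,e3,y0,y7=p
    R=Rn.from_euler('z',y0);pos=np.array([0,0,d1]);
    ax='zyzyzyz'; off=[[0,0,0],[0,0,0],[e1,0,L1],[0,0,0],[e2,0,L2],[0,0,0],[e3,0,L3]]
    for i in range(7):
        pos=pos+R.apply(off[i]) ; R=R*Rn.from_euler(ax[i],s[i]*q[i])
    return pos,R*Rn.from_euler('z',y7)
def res(p,s):
    r=[]
    for q,x,o in D:
        a,R=fk(q,s,p); r+=list((a-x)/5); r+=list((R.inv()*Rn.from_euler('xyz',o)).as_rotvec()/.01)
    return np.array(r)
if __name__=='__main__':
    best=[]
    for s in itertools.product([1,-1],repeat=4):
        S=[s[0],1,s[1],1,s[2],1,s[3]]
        for y0,y7 in itertools.product([0,1.57,3.14,-1.57],repeat=2):
            f=least_squares(lambda p:res(p,S),[300,400,400,200,0,0,0,y0,y7],max_nfev=60)
            best.append((f.cost,S,f.x.round(3).tolist()))
    best.sort(key=lambda b:b[0])
    for b in best[:4]: print(b)
E
python3 fk.py
```

```text
(np.float64(5.387704319112041), [-1, 1, -1, 1, -1, 1, -1], [420.137, 593.032, 426.505, 425.705, -25.879, 42.926, 11.942, -0.031, 1.542])
(np.float64(5.38770431911244), [-1, 1, -1, 1, -1, 1, -1], [420.137, 593.032, 426.505, 425.705, -25.879, 42.926, 11.942, -0.031, 1.542])
(np.float64(5.387704319112529), [-1, 1, -1, 1, -1, 1, -1], [420.137, 593.032, 426.505, 425.705, -25.88, 42.926, 11.942, -0.031, 1.542])
(np.float64(5.387704319112825), [-1, 1, -1, 1, -1, 1, -1], [420.137, 593.032, 426.505, 425.705, -25.88, 42.926, 11.943, -0.031, 1.542])
```

```bash
cat > fit2.py <<'E'
from fk import *
S=[-1,1,-1,1,-1,1,-1]
f=least_squares(lambda z:res([z[0],z[1],z[2],z[3],0,0,0,z[4],z[5]],S)*np.tile([1,1,1,.5,.5,.5],4),[284,420,314,300,0,1.57])
print(f.cost,f.x.round(3)); 
P=[*f.x[:4],0,0,0,*f.x[4:]]; print(res(P,S).reshape(4,6).round(1))
lo=np.array([-3.06,-.37,-1.25,.18,-1.1,.23,-2.94]);hi=np.array([3.06,2.12,1.32,2.47,4.24,1.98,2.94])
# IK for grasp at yang values, many seeds; report margin
rng=np.random.default_rng(0)
def target(yang,s,L=np.array([573,-6.7,180.5])):
    c=np.radians(yang); y=np.cos(c)*U+np.sin(c)*V; z=-A/np.linalg.norm(A); x=np.cross(y,z); x/=np.linalg.norm(x)
    return L+s*A, Rn.from_matrix(np.c_[x,np.cross(z,x),z])
def ik(yang,s,q0):
    t,R=target(yang,s)
    g=lambda q:np.r_[(fk(q,S,P)[0]-t)/5,(R.inv()*fk(q,S,P)[1]).as_rotvec()/.02]
    r=least_squares(lambda q:np.r_[g(q),.02*(q-q0)],np.clip(q0,lo+.01,hi-.01),bounds=(lo,hi),max_nfev=80)
    return r.x,np.abs(g(r.x)).max()
if __name__=='__main__':
  for s in(60,-48):
    for yang in(-5,50,100):
      for q3 in(0,.4,.7,-.4):
        q,e=ik(yang,s,np.array([-q3,.5,q3,1.7,-q3,.5,np.radians(yang)]))
        print(s,yang,q.round(2),round(e,2),'margin',np.minimum(q-lo,hi-q).min().round(2))
E
python3 fit2.py
```

```text
2.8977638177755516 [ 3.54827e+02  5.53904e+02  3.86205e+02  3.69382e+02 -4.30000e-02
  1.53100e+00]
[[ 0.  -0.1  0.5 -0.  -0.  -0.3]
 [-0.2  1.4 -0.1  0.3  0.6  0.1]
 [ 0.2 -0.2  0.2  2.   1.1 -0. ]
 [ 0.1 -0.4 -0.6 -0.1  2.5  0.3]]
60 -5 [-0.42  0.32  0.52  2.26 -1.1   0.23  1.01] 2.04 margin 0.0
60 -5 [-0.42  0.32  0.52  2.26 -1.1   0.23  1.01] 2.04 margin 0.0
60 -5 [-0.42  0.32  0.52  2.26 -1.1   0.23  1.01] 2.04 margin 0.0
60 -5 [ 0.51  0.36 -0.68  2.31  1.52  0.23 -1.6 ] 0.0 margin 0.0
60 50 [-0.42  0.32  0.52  2.26 -1.1   0.23  1.97] 1.61 margin 0.0
60 50 [-0.42  0.32  0.52  2.26 -1.1   0.23  1.97] 1.61 margin 0.0
60 50 [-0.42  0.32  0.52  2.26 -1.1   0.23  1.97] 1.61 margin 0.0
60 50 [ 0.51  0.36 -0.68  2.31  1.52  0.23 -0.64] 0.0 margin 0.0
60 100 [-0.42  0.32  0.52  2.26 -1.1   0.23  2.84] 1.99 margin 0.0
60 100 [-0.42  0.32  0.52  2.26 -1.1   0.23  2.84] 1.99 margin 0.0
60 100 [-0.42  0.32  0.52  2.26 -1.1   0.23  2.84] 1.99 margin 0.0
60 100 [ 0.51  0.36 -0.68  2.31  1.52  0.23  0.23] 0.0 margin 0.0
-48 -5 [-0.26  0.55  0.34  2.12 -1.1   0.23  0.98] 6.78 margin 0.0
-48 -5 [-0.26  0.55  0.34  2.12 -1.1   0.23  0.98] 6.78 margin 0.0
-48 -5 [-0.26  0.55  0.34  2.12 -1.1   0.23  0.98] 6.78 margin 0.0
-48 -5 [ 0.58  0.74 -0.91  2.27  1.97  0.59 -1.95] 0.0 margin 0.2
-48 50 [-0.26  0.55  0.34  2.12 -1.1   0.23  1.94] 5.37 margin 0.0
-48 50 [-0.26  0.55  0.34  2.12 -1.1   0.23  1.94] 5.37 margin 0.0
-48 50 [-0.26  0.55  0.34  2.12 -1.1   0.23  1.94] 5.37 margin 0.0
-48 50 [ 0.55  0.71 -0.85  2.27  1.99  0.54 -1.03] 0.0 margin 0.2
-48 100 [-0.26  0.55  0.34  2.12 -1.1   0.23  2.81] 6.63 margin 0.0
-48 100 [-0.26  0.55  0.34  2.12 -1.1   0.23  2.81] 6.63 margin 0.0
-48 100 [-0.26  0.55  0.34  2.12 -1.1   0.23  2.81] 6.63 margin 0.0
-48 100 [ 0.55  0.71 -0.85  2.27  2.    0.54 -0.16] 0.0 margin 0.2
```

```bash
cat > sim.py <<'E'
from fit2 import *
def step(q,t,R,n=12):
    """chase pose with min-norm DLS, joint limits clamped by freezing"""
    for _ in range(n):
        p0,R0=fk(q,S,P); e=np.r_[(t-p0)/300,(R*R0.inv()).as_rotvec()]
        if np.abs(e).max()<1e-4: break
        J=np.zeros((6,7))
        for i in range(7):
            q2=q.copy();q2[i]+=1e-4;p1,R1=fk(q2,S,P);J[:,i]=np.r_[(p1-p0)/300,(R1*R0.inv()).as_rotvec()]/1e-4
        fr=np.ones(7,bool)
        for _ in range(4):
            Jf=J*fr; dq=Jf.T@np.linalg.solve(Jf@Jf.T+1e-3*np.eye(6),e); dq*=min(1,.15/np.abs(dq).max())
            bad=((q+dq<lo)|(q+dq>hi))&fr
            if not bad.any(): break
            fr&=~bad
        q=np.clip(q+dq,lo,hi)
    return q
def play(q,rows,t=None,R=None,verbose=True):
    if t is None: t,R=fk(q,S,P)
    for sh,tu in rows:
        t=t+60*np.array(sh);R=Rn.from_rotvec(np.radians(5)*np.array(tu,float))*R; q=step(q,t,R)
    return q,t,R
if __name__=='__main__':
    q=np.array(D[0][0]);
    seg=[[([0,0,.7],[0,0,0])]+[([.55,-.75,0],[0,0,-.3])]*5+[([.55,-.75,0],[0,0,0])]*4+[([.27,-.37,0],[0,0,0])]+[([0,0,-.5],[0,0,0])]*3,
     [([0,0,0],[0,0,-1])]*9, [([0,0,.65],[0,0,0])]*3+[([0,-.32,0],[0,0,-1])]*10+[([0,0,0],[0,0,-1])]*4,[([0,0,0],[0,-1,0])]*6]
    t=R=None
    for g in seg: q,t,R=play(q,g,t,R); print(q.round(2),t.round(0))
    print('real',D[1][0])
E
python3 sim.py
```

```text
2.8977638177755516 [ 3.54827e+02  5.53904e+02  3.86205e+02  3.69382e+02 -4.30000e-02
  1.53100e+00]
[[ 0.  -0.1  0.5 -0.  -0.  -0.3]
 [-0.2  1.4 -0.1  0.3  0.6  0.1]
 [ 0.2 -0.2  0.2  2.   1.1 -0. ]
 [ 0.1 -0.4 -0.6 -0.1  2.5  0.3]]
[-0.46  0.57  0.13  1.81 -0.1   0.77  0.81] [532. 184. 175.]
[-0.61  0.59  0.35  1.81 -0.27  0.79  0.19] [532. 184. 175.]
[-0.54  0.47  0.75  1.76 -0.36  1.06 -0.57] [532.  -8. 292.]
[-0.52  0.19  0.59  2.25 -0.63  0.25 -0.3 ] [532.  -8. 292.]
real [-0.63, 0.23, 0.7, 2.27, -0.78, 0.24, -0.14]
```

```bash
cat > plan.py <<'E'
from sim import *
q0=np.array([-.61,.33,.71,2.26,-1.1,.23,.98])
for sg in(1,-1):
  for yaw in(-8,0,8):
    for k in(6,9):
      q,t,R=play(q0,[([0,0,.1],[0,1,0])]*6)
      if yaw: q,t,R=play(q,[([0,0,0],[0,0,np.sign(yaw)])]*abs(yaw),t,R)
      q,t,R=play(q,[([0,0,0],[sg,0,0])]*k,t,R); qa=q
      # swing tilt direction to +x
      ang=np.radians(5*k); n=18
      for i in range(n):
        ph=-sg*0+ (sg*90)*(1-(i+1)/n); tl=ang+(np.radians(30)-ang)*(i+1)/n
        z=np.array([np.sin(tl)*np.cos(np.radians(ph)),np.sin(tl)*np.sin(np.radians(ph)),-np.cos(tl)])
        zc=R.as_matrix()[:,2]; c=np.cross(zc,z); R=Rn.from_rotvec(c/np.linalg.norm(c)*np.arcsin(np.linalg.norm(c)))*R; q=step(q,t,R)
      e=(fk(q,S,P)[0]-t).round(1)
      y=R.as_matrix()[:,1];print(sg,yaw,k,qa.round(2),'->',q.round(2),e,'yang',np.degrees(np.arctan2(y@V,y@U)).round())
E
python3 plan.py | tail -12
```

```text
1 -8 6 [-0.29  0.7   0.97  1.66 -0.91  1.55  0.18] -> [-0.72  0.28  0.87  2.22 -0.96  0.34 -0.04] [-0. -0. -0.] yang -57.0
1 -8 9 [-0.09  0.77  0.85  1.64 -1.    1.72  0.3 ] -> [-0.41  0.22  0.47  2.22 -0.6   0.24 -0.51] [-0. -0. -0.] yang -63.0
1 0 6 [-0.23  0.63  0.82  1.69 -0.84  1.44  0.8 ] -> [-0.72  0.28  0.87  2.22 -0.96  0.34  0.66] [-0. -0. -0.] yang -17.0
1 0 9 [-0.02  0.71  0.71  1.66 -0.95  1.61  0.94] -> [-0.41  0.22  0.47  2.22 -0.6   0.24  0.19] [-0. -0. -0.] yang -23.0
1 8 6 [-0.14  0.57  0.65  1.71 -0.78  1.33  1.44] -> [-0.66  0.26  0.79  2.22 -0.9   0.31  1.3 ] [-0. -0. -0.] yang 23.0
1 8 9 [ 0.06  0.66  0.56  1.69 -0.91  1.51  1.6 ] -> [-0.41  0.22  0.47  2.22 -0.6   0.24  0.89] [-0. -0. -0.] yang 17.0
-1 -8 6 [-1.04  0.89  1.31  1.68 -0.34  1.12 -0.51] -> [-0.51  0.23  0.59  2.22 -0.72  0.26  0.15] [-0.  0.  0.] yang -32.0
-1 -8 9 [-1.12  1.02  1.31  1.66 -0.18  1.11 -0.7 ] -> [-0.7   0.28  0.85  2.22 -0.94  0.33  0.49] [-0.  0.  0.] yang -26.0
-1 0 6 [-1.05  0.87  1.29  1.7  -0.3   1.08  0.14] -> [-0.5   0.23  0.58  2.22 -0.71  0.26  0.84] [-0.  0.  0.] yang 8.0
-1 0 9 [-1.13  1.02  1.31  1.68 -0.16  1.08 -0.02] -> [-0.7   0.28  0.85  2.22 -0.94  0.33  1.18] [-0.  0.  0.] yang 14.0
-1 8 6 [-1.01  0.76  1.11  1.72 -0.12  1.01  0.66] -> [-0.44  0.22  0.5   2.22 -0.64  0.24  1.46] [-0.  0.  0.] yang 48.0
-1 8 9 [-1.12  0.93  1.19  1.71 -0.02  1.03  0.54] -> [-0.7   0.28  0.85  2.22 -0.94  0.33  1.88] [-0.  0.  0.] yang 54.0
```

```bash
cat > search.py <<'E'
from sim import *
import sys,time
from multiprocessing import Pool
q0=np.array([-.61,.33,.71,2.26,-1.1,.23,.98])
prim={'z':[0,0,1],'x':[1,0,0],'y':[0,1,0]}
def finish(q,t,R,yang_any=True,log=False):
    # back to (543,-7,260), then tilt tool z to -A by shortest rotation, then descend
    rows=[]
    d=(np.array([543,-7,255])-t)/60; n=int(np.ceil(np.abs(d).max()/.6)) or 1
    rows+=[(d/n,[0,0,0])]*n
    zc=R.as_matrix()[:,2]; c=np.cross(zc,-A); w=np.degrees(c/np.linalg.norm(c)*np.arctan2(np.linalg.norm(c),-zc@A))/5; m=int(np.ceil(np.abs(w).max())) or 1
    rows+=[([0,0,0],w/m)]*m
    q,t,R=play(q,rows,t,R); return q,t,R,rows
def trial(seed):
    r=np.random.default_rng(seed)
    q,t,R=play(q0,[([0,0,.4],[0,1,0])]*6); seq=[]
    for _ in range(r.integers(1,4)):
        k=r.choice(['x','y','z','ty','tx']); n=int(r.integers(3,13)); sg=int(r.choice([-1,1]))
        if k in prim: rows=[([0,0,0],sg*np.array(prim[k]))]*n
        elif k=='ty': rows=[([0,.6*sg,0],[0,0,0])]*min(n,8)
        else: rows=[([.5*sg,0,0],[0,0,0])]*min(n,4)
        seq.append((k,sg,len(rows))); q,t,R=play(q,rows,t,R)
        if t[1]<-400 or t[1]>150 or t[0]<380 or t[0]>650 or -R.as_matrix()[2,2]<.6: return None
    q,t,R,rows=finish(q,t,R)
    err=np.linalg.norm(fk(q,S,P)[0]-t)
    if q[4]>.3 and q[2]<.2 and err<5: 
        y=R.as_matrix()[:,1]
        return seq,q.round(2).tolist(),round(err,1),round(np.degrees(np.arctan2(y@V,y@U))),len(rows)
if __name__=='__main__':
    with Pool() as p:
        t0=time.time(); o=[]
        for x in p.imap_unordered(trial,range(100000)):
            if x: o.append(x); print(sum(a[2] for a in x[0])+x[4],x,flush=True)
            if time.time()-t0>170 or len(o)>14: break
        p.terminate()
E
nproc; OMP_NUM_THREADS=1 timeout 200 python3 search.py | grep -v '^ \|^\[\|^2.89' | head -20
```

```text
4
26 ([(np.str_('x'), -1, 7), (np.str_('z'), 1, 11)], [0.56, 0.31, -0.72, 2.28, 1.19, 0.23, -0.22], np.float64(0.0), 56, 8)
45 ([(np.str_('y'), 1, 7), (np.str_('z'), -1, 10), (np.str_('ty'), -1, 8)], [0.56, 0.31, -0.73, 2.28, 1.2, 0.24, -2.27], np.float64(0.0), -62, 20)
26 ([(np.str_('x'), -1, 9), (np.str_('z'), 1, 5)], [0.56, 0.31, -0.73, 2.28, 1.2, 0.24, -0.65], np.float64(0.0), 32, 12)
17 ([(np.str_('tx'), -1, 3), (np.str_('y'), -1, 8)], [0.62, 0.33, -0.81, 2.28, 1.25, 0.27, -1.33], np.float64(0.0), -5, 6)
28 ([(np.str_('ty'), -1, 3), (np.str_('y'), -1, 10), (np.str_('y'), 1, 7)], [0.56, 0.31, -0.73, 2.28, 1.2, 0.24, -1.27], np.float64(0.0), -4, 8)
34 ([(np.str_('y'), 1, 10), (np.str_('x'), 1, 3)], [0.56, 0.31, -0.73, 2.28, 1.2, 0.24, -1.19], np.float64(0.0), 0, 21)
39 ([(np.str_('y'), 1, 8), (np.str_('z'), 1, 8), (np.str_('z'), 1, 11)], [0.59, 0.32, -0.77, 2.28, 1.22, 0.25, 0.56], np.float64(0.0), 102, 12)
22 ([(np.str_('y'), -1, 7), (np.str_('z'), -1, 4), (np.str_('tx'), -1, 4)], [0.56, 0.31, -0.72, 2.28, 1.19, 0.23, -1.57], np.float64(0.0), -22, 7)
26 ([(np.str_('z'), -1, 8), (
[... 267 characters left out ...]
[(np.str_('x'), -1, 3), (np.str_('z'), -1, 10), (np.str_('y'), -1, 10)], [0.58, 0.32, -0.76, 2.28, 1.22, 0.25, -2.2], np.float64(0.0), -56, 6)
41 ([(np.str_('y'), 1, 10), (np.str_('z'), -1, 9), (np.str_('x'), -1, 5)], [0.58, 0.32, -0.76, 2.28, 1.22, 0.25, -2.28], np.float64(0.0), -61, 17)
31 ([(np.str_('z'), 1, 12), (np.str_('y'), -1, 8), (np.str_('x'), -1, 4)], [0.59, 0.32, -0.77, 2.28, 1.22, 0.25, -0.05], np.float64(0.0), 67, 7)
29 ([(np.str_('y'), -1, 9), (np.str_('z'), -1, 10)], [0.56, 0.31, -0.73, 2.28, 1.2, 0.24, -2.0], np.float64(0.0), -46, 10)
34 ([(np.str_('y'), 1, 6), (np.str_('z'), 1, 12), (np.str_('z'), 1, 6)], [0.55, 0.31, -0.72, 2.28, 1.19, 0.23, 0.46], np.float64(0.0), 94, 10)
```

```bash
cat > trace.py <<'E'
from search import *
def tr(name,segs):
    q,t,R=q0,*fk(q0,S,P); print(name)
    for rows in segs+[None]:
        if rows is None: rows=finish(q,t,R)[3]
        mx=0
        for r in rows:
            q1,t,R=play(q,[r],t,R); mx=max(mx,np.abs(q1-q).max()); 
            if rows is not None and np.abs(q1-q).max()>.35: print('   jump',q.round(2),q1.round(2))
            q=q1
        print(q.round(2),t.round(0),'maxstep',mx.round(2),'err',np.linalg.norm(fk(q,S,P)[0]-t).round(1),R.as_matrix()[:,2].round(2))
un=[([0,0,.4],[0,1,0])]*6
z=lambda s,n:[([0,0,0],[0,0,s])]*n
x=lambda s,n:[([0,0,0],[s,0,0])]*n
y=lambda s,n:[([0,0,0],[0,s,0])]*n
tr('A',[un,x(-1,7),z(1,11)])
tr('B',[un,[([-.5,0,0],[0,0,0])]*3,y(-1,8)])
tr('C',[un,y(1,10),x(1,3)])
tr('D',[un,y(-1,9),z(-1,10)])
E
python3 trace.py | tail -n +6
```

```text
[ 0.1 -0.4 -0.6 -0.1  2.5  0.3]]
A
[-0.74  0.54  1.15  1.53 -0.46  1.39  0.38] [549.  -9. 395.] maxstep 0.3 err 0.0 [-0.01 -0.04 -1.  ]
[-1.09  0.77  1.31  1.55 -0.1   1.26  0.05] [549.  -9. 395.] maxstep 0.07 err 0.0 [-0.01 -0.6  -0.8 ]
[-1.39  0.31  1.31  2.04  0.25  0.54  0.54] [549.  -9. 395.] maxstep 0.07 err 0.0 [ 0.49 -0.36 -0.8 ]
   jump [-1.18  0.46  1.12  2.21  0.15  0.24  0.55] [-0.95  0.42  0.78  2.25  0.95  0.24 -0.29]
   jump [-0.7   0.33  0.52  2.27  1.11  0.23 -0.37] [-0.32  0.27  0.14  2.28  1.2   0.23 -0.38]
   jump [-0.32  0.27  0.14  2.28  1.2   0.23 -0.38] [ 0.15  0.27 -0.33  2.29  1.23  0.23 -0.33]
   jump [ 0.15  0.27 -0.33  2.29  1.23  0.23 -0.33] [ 0.56  0.31 -0.72  2.28  1.19  0.23 -0.22]
[ 0.56  0.31 -0.72  2.28  1.19  0.23 -0.22] [543.  -7. 255.] maxstep 0.83 err 0.0 [ 0.5   0.01 -0.87]
B
[-0.74  0.54  1.15  1.53 -0.46  1.39  0.38] [549.  -9. 395.] maxstep 0.3 err 0.0 [-0.01 -0.04 -1.  ]
[-0.95  0.39  1.27  1.74 -0.34  1.3   0.33] [459.  -9. 395.] maxstep 0.08 err 0.0 [-0.01 -0.04 -1.  ]
[-0.97 -0.24  0.7   2.34  0.83  0.42 -0.98] [459.  -9. 395.] maxstep 
[... 1117 characters left out ...]
.04 -1.  ]
   jump [-1.35  0.03  1.32  2.19  0.04  0.26 -0.15] [-1.5  -0.12  1.31  2.28  1.11  0.26 -1.22]
[-1.5  -0.12  1.31  2.28  1.11  0.26 -1.22] [549.  -9. 395.] maxstep 1.07 err 7.4 [ 0.7  -0.04 -0.72]
[-1.33  0.42  1.14  1.98  0.5   0.71 -1.58] [549.  -9. 395.] maxstep 0.08 err 0.0 [ 0.42 -0.56 -0.72]
   jump [-0.75  0.35  0.56  2.25  0.98  0.25 -2.04] [-0.35  0.28  0.17  2.27  1.13  0.25 -2.1 ]
   jump [-0.35  0.28  0.17  2.27  1.13  0.25 -2.1 ] [ 0.12  0.26 -0.29  2.28  1.18  0.23 -2.07]
   jump [ 0.12  0.26 -0.29  2.28  1.18  0.23 -2.07] [ 0.56  0.31 -0.73  2.28  1.2   0.24 -2.  ]
[ 0.56  0.31 -0.73  2.28  1.2   0.24 -2.  ] [543.  -7. 255.] maxstep 0.47 err 0.0 [ 0.5   0.01 -0.87]
```

>>> send_rows(
  series=[
    [85,[0,0,0.4],[0,1,0]],
    [85,[0,0,0.4],[0,1,0]],
    [85,[0,0,0.4],[0,1,0]],
    [85,[0,0,0.4],[0,1,0]],
    [85,[0,0,0.4],[0,1,0]],
    [85,[0,0,0.4],[0,1,0]],
    [85,[0,0,0],[-1,0,0]],
    [85,[0,0,0],[-1,0,0]],
  ],
)

```text
clock: 11.48
eef_pos: [549.7, -6.9, 395.5]
tool_rot: [3.129, 0.185, 1.497]
force: [0.2, 0.0, -0.2]
width: 85.3
gripper_force: 0.0
```

>>> send_rows(
  series=[
    [85,[0,0,0],[-1,0,0]],
    [85,[0,0,0],[-1,0,0]],
    [85,[0,0,0],[-1,0,0]],
    [85,[0,0,0],[-1,0,0]],
    [85,[0,0,0],[-1,0,0]],
    [85,[0,0,0],[0,0,1]],
    [85,[0,0,0],[0,0,1]],
    [85,[0,0,0],[0,0,1]],
  ],
)

```text
clock: 12.48
eef_pos: [549.6, -5.5, 395.0]
tool_rot: [3.093, 0.618, 1.749]
force: [-0.6, -1.3, -0.2]
width: 84.8
gripper_force: 0.0
```

>>> send_rows(
  series=[
    [85,[0,0,0],[0,0,1]],
    [85,[0,0,0],[0,0,1]],
    [85,[0,0,0],[0,0,1]],
    [85,[0,0,0],[0,0,1]],
    [85,[0,0,0],[0,0,1]],
    [85,[0,0,0],[0,0,1]],
    [85,[0,0,0],[0,0,1]],
    [85,[0,0,0],[0,0,1]],
  ],
)

```text
clock: 13.48
eef_pos: [549.5, -5.7, 394.7]
tool_rot: [3.093, 0.617, 2.447]
force: [-0.5, -0.5, -0.2]
width: 84.9
gripper_force: 0.0
```

```bash
python3 st.py
```

```text
13.475 q [-1.35  0.28  1.26  2.02  0.27  0.59  0.53] tcp [549.5  -5.7 394.7] z [ 0.475 -0.333 -0.815] tilt err deg 19.93 corr rotvec(5deg) [3.38 0.05 1.95] yang 53.8 rel u,v,a 86.8 1.4 197.2 F [-0.5 -0.5 -0.2]
```

```bash
cat > t2.py <<'E'
from sim import *
st=sensors.read_state(); q0=st['qpos'];t0=st['eef_pos'];R0=Rn.from_euler('xyz',st['tool_rot'])
def go(name,segs):
    q,t,R=q0,*fk(q0,S,P); print(name)
    for rows in segs:
        mx=0
        for r in rows:
            q1,t,R=play(q,[r],t,R);mx=max(mx,np.abs(q1-q).max());q=q1
        print(q.round(2),t.round(0),'maxstep',mx.round(2),'err',np.linalg.norm(fk(q,S,P)[0]-t).round(1),R.as_matrix()[:,2].round(2))
w=np.array([3.4,0,1.95]); dn=[([-.01,0,-.3],[0,0,0])]*8
dn2=[([.12,.003,-.208],[0,0,0])]*9
rot=[([0,0,0],[-.577,-.01,1])]*18
go('tilt first',[[([0,0,0],w/8)]*8,dn,dn2,rot])
go('half,down,half',[[([0,0,0],w/8)]*4,dn,[([0,0,0],w/8)]*4,dn2,rot])
go('down first',[dn,[([0,0,0],w/8)]*8,dn2,rot])
E
python3 t2.py | tail -n +6
```

```text
[ 0.1 -0.4 -0.6 -0.1  2.5  0.3]]
tilt first
[-0.92  0.08  0.98  2.04 -0.17  0.54  1.14] [544. -16. 394.] maxstep 0.13 err 0.0 [ 0.49 -0.02 -0.87]
[-0.54  0.3   0.66  2.26 -0.97  0.25  1.94] [539. -16. 250.] maxstep 0.3 err 4.1 [ 0.49 -0.02 -0.87]
[-0.31  0.57  0.4   2.08 -0.97  0.25  1.9 ] [604. -14. 138.] maxstep 0.05 err 19.2 [ 0.49 -0.02 -0.87]
[ 0.02  0.53 -0.03  2.02 -0.05  0.25  2.85] [604. -14. 138.] maxstep 0.42 err 30.1 [ 0.52  0.01 -0.85]
half,down,half
[-1.19  0.14  1.13  2.04  0.17  0.55  0.72] [544. -16. 394.] maxstep 0.06 err 0.0 [ 0.48 -0.19 -0.85]
[-0.98  0.46  1.08  2.28 -1.1   0.23  1.92] [539. -16. 250.] maxstep 0.45 err 0.4 [ 0.48 -0.19 -0.85]
[-0.53  0.3   0.65  2.28 -1.1   0.23  2.06] [539. -16. 250.] maxstep 0.15 err 1.5 [ 0.49 -0.02 -0.87]
[-0.3   0.57  0.4   2.1  -1.1   0.23  2.02] [604. -14. 138.] maxstep 0.05 err 16.8 [ 0.49 -0.02 -0.87]
[-1.17  1.03  1.08  2.08 -1.1   0.23  2.83] [604. -14. 138.] maxstep 0.13 err 83.6 [ 0.52  0.01 -0.85]
down first
[-0.92  0.42  0.77  2.25  0.82  0.23 -0.13] [539. -16. 250.] maxstep 0.37 err 0.0 [ 0.46 -0.35 -0.81]
[ 0.49  0.3  -0.64  2.29  1.2   0.23 -0.23] [539. -16. 250.] maxstep 0.22 err 0.0 [ 0.49 -0.02 -0.87]
[ 0.42  0.65 -0.65  2.24  2.03  0.43 -1.  ] [604. -14. 138.] maxstep 0.16 err 0.0 [ 0.49 -0.02 -0.87]
[ 0.2   0.58 -0.28  2.28  2.69  0.28  0.14] [604. -14. 138.] maxstep 0.07 err 0.0 [ 0.52  0.01 -0.85]
```

```bash
cat > t3.py <<'E'
from t2 import *
def fin(q,t,R):
    w=np.degrees(np.cross(R.as_matrix()[:,2],-A))/5; n=int(np.ceil(np.abs(w).max()*2)); return [([0,0,0],w/n)]*n
for nz in(-6,-3,0):
  for ny in(0,-2,-4,2):
    for nd in (6,8):
      q,t,R=q0,*fk(q0,S,P); o=[]
      for rows in([([0,0,0],[0,0,np.sign(nz)])]*abs(nz),[([0,0,0],[0,np.sign(ny),0])]*abs(ny),[([-.01,0,-.3],[0,0,0])]*nd,None,[([0,0,-.3],[0,0,0])]*(8-nd)):
        if rows is None: rows=fin(q,t,R)
        for r in rows: q,t,R=play(q,[r],t,R)
        o.append(q[4].round(2))
      print('>',nz,ny,nd,o,q.round(2),np.linalg.norm(fk(q,S,P)[0]-t).round(1))
E
python3 t3.py | grep '>'
```

```text
> -6 0 6 [np.float64(0.06), np.float64(0.06), np.float64(-0.03), np.float64(-0.48), np.float64(-1.01)] [-0.55  0.31  0.66  2.26 -1.01  0.23  1.49] 2.1
> -6 0 8 [np.float64(0.06), np.float64(0.06), np.float64(-0.06), np.float64(-1.09), np.float64(-1.09)] [-0.57  0.31  0.68  2.28 -1.09  0.23  1.58] 0.9
> -6 -2 6 [np.float64(0.06), np.float64(0.23), np.float64(0.15), np.float64(0.58), np.float64(1.24)] [ 0.47  0.3  -0.62  2.29  1.24  0.23 -0.79] 0.0
> -6 -2 8 [np.float64(0.06), np.float64(0.23), np.float64(0.12), np.float64(1.25), np.float64(1.25)] [ 0.48  0.3  -0.63  2.29  1.25  0.23 -0.8 ] 0.0
> -6 -4 6 [np.float64(0.06), np.float64(0.5), np.float64(0.45), np.float64(0.69), np.float64(1.31)] [ 0.48  0.3  -0.64  2.3   1.31  0.23 -0.92] 0.0
> -6 -4 8 [np.float64(0.06), np.float64(0.5), np.float64(0.94), np.float64(1.32), np.float64(1.32)] [ 0.49  0.3  -0.65  2.3   1.32  0.23 -0.93] 0.0
> -6 2 6 [np.float64(0.06), np.float64(0.03), np.float64(-0.05), np.float64(-0.42), np.float64(-1.03)] [-0.6   0.32  0.72  2.26 -1.03  0.24  1.56] 0.0
> -6 2 8 [np.float64(0.06), np.float64(0.03), np.floa
[... 1768 characters left out ...]
.73), np.float64(2.03), np.float64(1.32), np.float64(1.32)] [ 0.58  0.32 -0.74  2.3   1.32  0.24 -0.37] 0.0
> 0 -4 6 [np.float64(0.27), np.float64(1.52), np.float64(2.3), np.float64(0.93), np.float64(1.39)] [ 0.56  0.32 -0.72  2.31  1.39  0.24 -0.47] 0.0
> 0 -4 8 [np.float64(0.27), np.float64(1.52), np.float64(2.37), np.float64(1.39), np.float64(1.39)] [ 0.57  0.32 -0.73  2.31  1.39  0.24 -0.48] 0.0
> 0 2 6 [np.float64(0.27), np.float64(0.15), np.float64(0.05), np.float64(-0.55), np.float64(-1.08)] [-0.46  0.29  0.57  2.27 -1.08  0.23  2.09] 2.1
> 0 2 8 [np.float64(0.27), np.float64(0.15), np.float64(0.02), np.float64(-1.05), np.float64(-1.05)] [-0.46  0.29  0.57  2.27 -1.05  0.23  2.06] 2.6
```

>>> send_rows(
  series=[
    [85,[0,0,0],[0,-0.5,0]],
    [85,[0,0,0],[0,-0.5,0]],
    [85,[0,0,0],[0,-0.5,0]],
    [85,[0,0,0],[0,-0.5,0]],
    [85,[0,0,0],[0,-0.5,0]],
    [85,[0,0,0],[0,-0.5,0]],
    [85,[0,0,-0.3],[0,0,0]],
    [85,[0,0,-0.3],[0,0,0]],
  ],
)

```text
clock: 14.48
eef_pos: [549.6, -5.0, 358.2]
tool_rot: [2.851, 0.804, 2.286]
force: [0.7, 3.5, -2.5]
width: 84.9
gripper_force: 0.0
```

>>> send_rows(
  series=[
    [85,[0,0,-0.3],[0,0,0]],
    [85,[0,0,-0.3],[0,0,0]],
    [85,[0,0,-0.3],[0,0,0]],
    [85,[0,0,-0.3],[0,0,0]],
  ],
)

```text
clock: 14.98
eef_pos: [549.9, -4.6, 286.3]
tool_rot: [2.849, 0.804, 2.285]
force: [-0.7, -0.4, 0.6]
width: 85.1
gripper_force: 0.0
```

```bash
python3 st.py
```

```text
14.975 q [-1.01  0.39  0.77  2.41  2.07  0.36 -1.52] tcp [549.9  -4.6 286.3] z [ 0.669 -0.332 -0.665] tilt err deg 24.86 corr rotvec(5deg) [3.36 2.84 1.97] yang 51.3 rel u,v,a 32.9 2.5 103.1 F [-0.7 -0.4  0.6]
```

>>> send_rows(
  series=[
    [85,[0,0,0],[0.49,0.42,0.29]],
    [85,[0,0,0],[0.49,0.42,0.29]],
    [85,[0,0,0],[0.49,0.42,0.29]],
    [85,[0,0,0],[0.49,0.42,0.29]],
    [85,[0,0,0],[0.49,0.42,0.29]],
    [85,[0,0,0],[0.49,0.42,0.29]],
    [85,[0,0,0],[0.49,0.42,0.29]],
    [85,[0,0,0],[0,0,0]],
  ],
)

```text
clock: 15.98
eef_pos: [550.0, -11.1, 283.5]
tool_rot: [2.828, 0.459, 2.416]
force: [-0.3, -0.3, -0.2]
width: 85.4
gripper_force: 0.0
```

```bash
python3 st.py
```

```text
15.975 q [ 0.21  0.22 -0.37  2.23  0.88  0.25 -0.02] tcp [550.  -11.1 283.5] z [ 0.52  -0.049 -0.853] tilt err deg 3.6 corr rotvec(5deg) [0.57 0.28 0.33] yang 52.5 rel u,v,a 31.5 -4.0 100.8 F [-0.3 -0.3 -0.2]
```

>>> send_rows(
  series=[
    [85,[0,0,0],[0.29,0.14,0.17]],
    [85,[0,0,0],[0.29,0.14,0.17]],
    [85,[-0.04,0.02,-0.19],[0,0,0]],
    [85,[-0.04,0.02,-0.19],[0,0,0]],
    [85,[-0.04,0.02,-0.19],[0,0,0]],
    [85,[-0.04,0,-0.19],[0,0,0]],
    [85,[0,0,0],[0,0,0]],
    [85,[0,0,0],[0,0,0]],
  ],
)

```text
clock: 16.98
eef_pos: [539.8, -3.1, 237.1]
tool_rot: [2.805, 0.407, 2.446]
force: [-0.3, 0.3, 0.2]
width: 85.1
gripper_force: 0.0
```

```bash
python3 st.py; python3 meas.py
```

```text
16.975 q [ 0.43  0.33 -0.62  2.29  1.36  0.24 -0.46] tcp [539.8  -3.1 237.1] z [ 0.498  0.014 -0.867] tilt err deg 0.5 corr rotvec(5deg) [-0.05 -0.02 -0.03] yang 53.1 rel u,v,a -0.4 4.1 65.6 F [-0.3  0.3  0.2]
side bar c [532.7 185.1] [12.7 56.1] dir -69.8
side lid n [-0.497  0.     0.868] c [572.4  -5.3 180.1] r 31.9
  gold n 38 mean dir -0.0 [16.9 -0. ]
  rect ((16.4992618560791, 0.2691202163696289), (24.877492904663086, 8.609749794006348), 11.611116409301758)
top bar c [532.1 183.1] [12.9 56. ] dir -69.4
  headtop [532.8 181.6] [56.8 65.8] 19.6
top lid n [-0.488 -0.009  0.873] c [572.9  -7.9 181. ] r 30.4
  gold n 28 mean dir 8.3 [15.4  2.3]
  rect ((15.765630722045898, 2.0201807022094727), (8.46376895904541, 23.806795120239258), 89.50962829589844)
```

>>> send_rows(
  series=[
    [85,[0,-0.06,0],[-0.05,-0.02,-0.03]],
    [85,[0,0,0],[0,0,0]],
    [85,[0.118,0.002,-0.205],[0,0,0]],
    [85,[0.118,0.002,-0.205],[0,0,0]],
    [85,[0.118,0.002,-0.205],[0,0,0]],
    [85,[0,0,0],[0,0,0]],
    [85,[0,0,0],[0,0,0]],
  ],
)

```text
clock: 17.95
eef_pos: [560.7, -7.4, 200.1]
tool_rot: [2.808, 0.41, 2.442]
force: [0.4, -0.1, -0.1]
width: 85.0
gripper_force: 0.0
```

```bash
python3 st.py; python3 fing.py
python3 - <<'E'
from h import *
s=load('side');save(s,'pics/s5.png',(230,120,350,240),4)
E
```

```text
17.95 q [ 0.4   0.44 -0.6   2.28  1.74  0.28 -0.82] tcp [560.7  -7.4 200.1] z [ 0.499  0.008 -0.866] tilt err deg 0.4 corr rotvec(5deg) [ 0.   -0.01  0.  ] yang 53.0 rel u,v,a -0.9 -0.5 23.1 F [ 0.4 -0.1 -0.1]
tcp [560.7  -7.4 200.1] z [ 0.499  0.008 -0.866]
side
-70 -1 6 x [11. 13.] y [-64. -44.]
-70 1 9 x [ 9. 13.] y [45. 55.]
-65 -1 8 x [ 1. 11.] y [-47. -42.]
-65 1 3 x [ 7. 11.] y [48. 53.]
-60 -1 14 x [-1. 11.] y [-46. -42.]
-55 -1 13 x [-3. 11.] y [-45. -41.]
-55 1 9 x [ 6. 11.] y [45. 55.]
-50 -1 11 x [-2. 11.] y [-46. -40.]
-50 1 11 x [ 4. 11.] y [44. 56.]
-45 -1 13 x [-6. 10.] y [-46. -42.]
-45 1 15 x [-5. 11.] y [44. 57.]
-40 -1 18 x [-7. 11.] y [-48. -41.]
-40 1 14 x [-3. 11.] y [46. 57.]
-35 -1 14 x [-7. 11.] y [-43. -42.]
-35 1 13 x [-4. 11.] y [45. 56.]
-30 -1 15 x [-9. 11.] y [-46. -42.]
-25 -1 6 x [-10.   9.] y [-44. -42.]
20 1 7 x [-14.  -3.] y [ 2. 20.]
top
-70 -1 6 x [-14.  -8.] y [-62. -45.]
-70 1 6 x [-12.   4.] y [43. 54.]
-60 -1 4 x [-12.  -9.] y [-46. -43.]
-60 1 3 x [-11. -11.] y [42. 47.]
-55 1 4 x [-12.  -8.] y [43. 54.]
-50 -1 3 x [-11.  -7.] y [-53. -44.]
-45 -1 4 x [-10.  -5.] y [-55. -43.]
-45 1 5 x [-12.  -6.] y [44. 54.]
-40 -1 3 x [-12.  -7.] y [-53. -45.]
-40 1 5 x [-11.  -1.] y [44. 54.]
-35 -1 4 x [-10.  -4.] y [-53. -43.]
-30 -1 4 x [-12.  -4.] y [-47. -43.]
-30 1 3 x [-11.  -6.] y [45. 50.]
20 1 3 x [-17.  -2.] y [ 8. 10.]
```

View pics/s5.png

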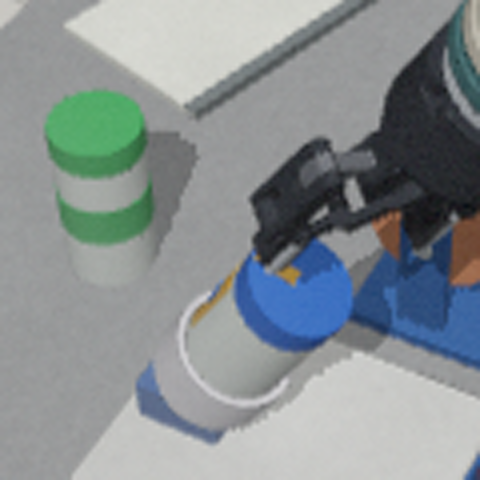

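The fingers straddle the lid squarely (crop: near finger at (275,220), lid at (295,290)). Descending along the axis.

>>> send_rows(
  series=[
    [85,[0.103,0.002,-0.178],[0,0,0]],
    [85,[0.103,0.002,-0.178],[0,0,0]],
    [85,[0.103,0.002,-0.178],[0,0,0]],
    [85,[0.103,0.002,-0.178],[0,0,0]],
    [85,[0.103,0.002,-0.178],[0,0,0]],
    [85,[0.103,0.002,-0.178],[0,0,0]],
    [85,[0,0,0],[0,0,0]],
    [85,[0,0,0],[0,0,0]],
  ],
)

```text
clock: 19.05
eef_pos: [597.7, -6.4, 135.7]
tool_rot: [2.808, 0.41, 2.443]
force: [1.0, -0.6, 0.1]
width: 85.0
gripper_force: 0.0
```

```bash
python3 st.py
```

```text
19.05 q [ 0.43  0.64 -0.69  2.25  2.01  0.45 -1.03] tcp [597.7  -6.4 135.7] z [ 0.499  0.009 -0.867] tilt err deg 0.4 corr rotvec(5deg) [ 0.   -0.01 -0.  ] yang 53.0 rel u,v,a -1.0 -0.2 -51.1 F [ 1.  -0.6  0.1]
```

>>> send_rows(
  series=[
    [50,[0,0,0],[0,0,0]],
    [50,[0,0,0],[0,0,0]],
    [50,[0,0,0],[0,0,0]],
    [50,[0,0,0],[0,0,0]],
  ],
)

```text
clock: 19.55
eef_pos: [597.7, -6.6, 136.5]
tool_rot: [2.808, 0.411, 2.443]
force: [-4.1, 0.1, 5.6]
width: 60.7
gripper_force: 64.3
```

>>> send_rows(
  series=[
    [50,[0,0,0],[-0.577,-0.01,1]],
    [50,[0,0,0],[-0.577,-0.01,1]],
    [50,[0,0,0],[-0.577,-0.01,1]],
    [50,[0,0,0],[-0.577,-0.01,1]],
    [50,[0,0,0],[-0.577,-0.01,1]],
    [50,[0,0,0],[-0.577,-0.01,1]],
    [50,[0,0,0],[-0.577,-0.01,1]],
    [50,[0,0,0],[0,0,0]],
  ],
)

```text
clock: 20.55
eef_pos: [597.2, -6.0, 136.2]
tool_rot: [-3.107, 0.522, -3.055]
force: [-5.7, -0.1, 6.5]
width: 60.9
gripper_force: 64.8
```

```bash
python3 st.py
```

```text
20.55 q [ 0.3   0.6  -0.5   2.25  2.16  0.34 -0.5 ] tcp [597.2  -6.  136.2] z [ 0.499  0.009 -0.866] tilt err deg 0.4 corr rotvec(5deg) [ 0.   -0.01  0.  ] yang 93.4 rel u,v,a -1.2 0.3 -50.5 F [-5.7 -0.1  6.5]
```

>>> send_rows(
  series=[
    [50,[0,0,0],[-0.577,-0.01,1]],
    [50,[0,0,0],[-0.577,-0.01,1]],
    [50,[0,0,0],[-0.577,-0.01,1]],
    [50,[0,0,0],[-0.577,-0.01,1]],
    [50,[0,0,0],[-0.577,-0.01,1]],
    [50,[0,0,0],[-0.577,-0.01,1]],
    [50,[0,0,0],[0,0,0]],
  ],
)

```text
clock: 21.42
eef_pos: [597.0, -5.9, 136.1]
tool_rot: [-2.8, 0.404, -2.39]
force: [-6.1, 0.4, 7.1]
width: 60.8
gripper_force: 65.0
```

```bash
python3 st.py
```

```text
21.425 q [ 0.2   0.58 -0.35  2.26  2.33  0.28 -0.09] tcp [597.   -5.9 136.1] z [ 0.499  0.009 -0.866] tilt err deg 0.4 corr rotvec(5deg) [-0.   -0.01 -0.  ] yang 128.0 rel u,v,a -1.3 0.4 -50.4 F [-6.1  0.4  7.1]
```

>>> send_rows(
  series=[
    [50,[0,0,0],[-0.577,-0.01,1]],
    [50,[0,0,0],[-0.577,-0.01,1]],
    [50,[0,0,0],[-0.577,-0.01,1]],
    [50,[0,0,0],[-0.577,-0.01,1]],
    [50,[0,0,0],[-0.404,-0.007,0.7]],
    [50,[0,0,0],[0,0,0]],
  ],
)

```text
clock: 22.18
eef_pos: [596.8, -5.7, 136.0]
tool_rot: [-2.66, 0.212, -1.935]
force: [-6.6, 1.1, 6.7]
width: 60.9
gripper_force: 65.1
```

```bash
cat > mark.py <<'E'
from h import *
M=np.array([533,183.5,130]); 
def run():
    s=cap('side');C=cloud(s);hs=cv2.cvtColor(s['img'],cv2.COLOR_RGB2HSV)
    O=np.array([573,-6.6,180.5])-120*A
    Q=C-O; h=Q@A; a=Q@U; b=Q@V; r=np.hypot(a,b)
    body=(r<36)&(r>26)&(h>37)&(h<99)
    g=body&(hs[...,0]>12)&(hs[...,0]<32)&(hs[...,1]>80)
    d=M-(O+65*A); print('target',np.degrees(np.arctan2(d@V,d@U)).round(1),'body px',body.sum())
    th=np.degrees(np.arctan2(b[g],a[g]))
    if g.sum()>3: print('gold body n',g.sum(),'mean',th.mean().round(1),'range',np.percentile(th,[3,97]).round(1),'h',np.percentile(h[g],[3,97]).round(0))
    # edges: half-occupancy over angle bins by height
    for lo,hi in((40,60),(75,96)):
        k=g&(h>lo)&(h<hi)
        if k.sum()>3: t=np.degrees(np.arctan2(b[k],a[k])); print(lo,k.sum(),'mid-range',(np.percentile(t,3)+np.percentile(t,97))/2)
    return s
if __name__=='__main__':
    s=run(); save(s,'pics/s6.png',(230,120,350,240),4)
E
python3 st.py; python3 mark.py
```

```text
22.175 q [ 0.14  0.57 -0.27  2.26  2.47  0.25  0.24] tcp [596.8  -5.7 136. ] z [ 0.499  0.009 -0.866] tilt err deg 0.4 corr rotvec(5deg) [-0.01 -0.01 -0.  ] yang 155.2 rel u,v,a -1.6 0.6 -50.4 F [-6.6  1.1  6.7]
target 106.6 body px 419
gold body n 93 mean 109.7 range [ 94.  128.1] h [44. 94.]
40 33 mid-range 111.28676595730926
75 47 mid-range 111.17060089631387
```

View pics/s6.png

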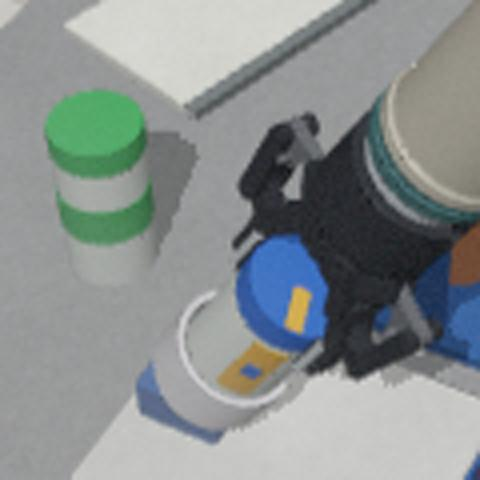

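The mark's now facing the scanner (crop (250,370)), with the lid bar at (300,310). Releasing and backing off to measure it properly.

>>> send_rows(
  series=[
    [85,[0,0,0],[0,0,0]],
    [85,[0,0,0],[0,0,0]],
    [85,[-0.097,-0.002,0.168],[0,0,0]],
    [85,[-0.097,-0.002,0.168],[0,0,0]],
    [85,[-0.097,-0.002,0.168],[0,0,0]],
    [85,[-0.097,-0.002,0.168],[0,0,0]],
    [85,[-0.097,-0.002,0.168],[0,0,0]],
    [85,[-0.097,-0.002,0.168],[0,0,0]],
  ],
)

```text
clock: 23.22
eef_pos: [563.0, -7.6, 196.6]
tool_rot: [-2.658, 0.211, -1.936]
force: [-0.2, 0.1, -0.4]
width: 85.1
gripper_force: 0.0
```

```bash
python3 st.py; python3 mark.py; python3 meas.py
```

```text
23.225 q [ 0.32  0.43 -0.49  2.29  1.84  0.24  0.86] tcp [563.   -7.6 196.6] z [ 0.5    0.008 -0.866] tilt err deg 0.4 corr rotvec(5deg) [0.01 0.   0.01] yang 155.1 rel u,v,a -0.7 -0.7 18.9 F [-0.2  0.1 -0.4]
target 106.6 body px 415
gold body n 91 mean 109.6 range [ 94.2 128.6] h [41. 93.]
40 33 mid-range 110.79030653227576
75 44 mid-range 111.22383442579213
side bar c [532.6 185.4] [12.2 55.1] dir -70.3
side lid n [-0.495 -0.009  0.869] c [571.2  -6.3 179.4] r 32.4
  gold n 37 mean dir 107.7 [-5.1 16. ]
  rect ((-5.171856880187988, 15.471251487731934), (7.747525691986084, 26.25450325012207), 17.16514778137207)
top bar c [532.3 183. ] [12.8 56. ] dir -70.6
  headtop [532.8 181.6] [56.8 65.3] 19.2
top lid n [-0.466 -0.016  0.884] c [573.8  -1.4 181.8] r 28.9
  gold n 23 mean dir 127.2 [-8.2 10.8]
  rect ((-8.46973991394043, 10.666254043579102), (8.346588134765625, 19.624834060668945), 19.581249237060547)
```

>>> send_rows(
  series=[
    [85,[-0.2,0,0.4],[0,0,0]],
    [85,[-0.3,0,0.4],[0,1,0]],
    [85,[-0.3,0,0.4],[0,1,0]],
    [85,[-0.4,0,0.4],[0,1,0]],
    [85,[-0.4,0,0.4],[0,1,0]],
    [85,[-0.4,0,0.4],[0,1,0]],
    [85,[0,0,0],[0,0,0]],
    [85,[0,0,0],[0,0,0]],
  ],
)

```text
clock: 24.38
eef_pos: [473.9, -24.7, 309.7]
tool_rot: [-2.929, 0.055, -1.996]
force: [-0.4, -0.2, -0.3]
width: 85.1
gripper_force: 0.0
```

```bash
python3 st.py; python3 mark.py; python3 meas.py
python3 - <<'E'
from h import *
s=cap('side');t=cap('top')
o=np.zeros((600,800,3),np.uint8);o[:,:480]=cv2.resize(s['img'][120:340,220:396],(480,600));o[:300,480:]=cv2.resize(t['img'][110:230,230:358],(320,300))
cv2.imwrite('pics/f.png',o[:,:,::-1])
E
```

```text
24.375 q [ 0.77  0.26 -1.    2.03  0.42  0.8   2.24] tcp [473.9 -24.7 309.7] z [ 0.214 -0.038 -0.976] tilt err deg 17.82 corr rotvec(5deg) [ 0.47 -3.47  0.24] yang 153.7 rel u,v,a -21.5 -16.2 161.6 F [-0.4 -0.2 -0.3]
target 106.6 body px 415
gold body n 92 mean 109.4 range [ 94.2 127.9] h [43. 95.]
40 33 mid-range 110.13395998781911
75 44 mid-range 110.9713920598112
side bar c [532.9 185. ] [12.3 56.7] dir -70.0
side lid n [-0.5   -0.006  0.866] c [572.9  -6.3 180.2] r 33.0
  gold n 38 mean dir 114.2 [-7.1 15.8]
  rect ((-7.380858421325684, 15.552732467651367), (9.196188926696777, 24.84709930419922), 22.458049774169922)
top bar c [532.1 183. ] [13.2 54.8] dir -69.0
  headtop [532.5 181.5] [56.  65.5] 19.3
top lid n [-0.492 -0.011  0.871] c [572.4  -7.6 180.6] r 31.0
  gold n 26 mean dir 110.6 [-5.9 15.7]
  rect ((-5.735297203063965, 15.816351890563965), (9.895770072937012, 21.84819984436035), 11.263823509216309)
```

View pics/f.png

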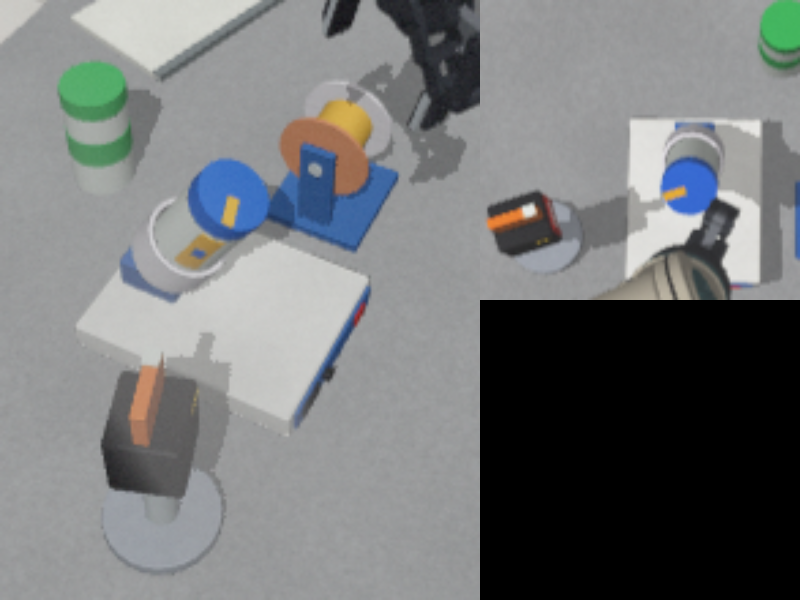

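Run:
```python
from h import *
L0=np.array([573,-6.6,180.5])
for n in('side','top'):
    for rep in range(4):
        d=cap(n);T=np.linalg.inv(d['world_to_cam']);hs=cv2.cvtColor(d['img'],cv2.COLOR_RGB2HSV);H,S_=hs[...,0],hs[...,1]
        v,u=np.mgrid[:400,:640];s=rays(d,np.stack([u.ravel(),v.ravel()],1));r=np.c_[s,np.ones(len(s))]@T[:3,:3].T;c=T[:3,3]
        X=c+r*(((L0-c)@A)/(r@A))[:,None]; X=X-L0; a=(X@U).reshape(400,640);b=(X@V).reshape(400,640)
        near=np.hypot(a,b)<37
        gold=near&(H>12)&(H<34)&(S_>90)&(np.hypot(a,b)<30); blue=near&(H>100)&(H<125)&(S_>120)
        lid=((blue|gold)*255).astype(np.uint8); k=lid>0
        # weights by plane area ~ equal pixels (small patch)
        cc=np.array([a[k].mean(),b[k].mean()]);g=np.c_[a[gold],b[gold]]
        w,E=np.linalg.eigh(np.cov((g).T));e=E[:,1]*np.sign(E[1,1])
        print(n,k.sum(),'lid cen',cc.round(2),'bbox',a[k].min().round(1),a[k].max().round(1),b[k].min().round(1),b[k].max().round(1),'gold',len(g),g.mean(0).round(2),'dir c',np.degrees(np.arctan2(*(g.mean(0)-cc)[::-1])).round(1),'pca',np.degrees(np.arctan2(e[1],e[0])).round(1))
```

```text
side 592 lid cen [-1.39  3.71] bbox -36.3 30.0 -30.3 36.4 gold 40 [-7.19 15.19] dir c 116.8 pca 110.2
side 593 lid cen [-1.43  3.67] bbox -36.3 30.0 -30.3 36.4 gold 40 [-7.19 15.19] dir c 116.6 pca 110.2
side 592 lid cen [-1.39  3.71] bbox -36.3 30.0 -30.3 36.4 gold 40 [-7.19 15.19] dir c 116.8 pca 110.2
side 592 lid cen [-1.39  3.71] bbox -36.3 30.0 -30.3 36.4 gold 40 [-7.19 15.19] dir c 116.8 pca 110.2
top 377 lid cen [ 2.8  -2.23] bbox -30.7 34.0 -30.8 27.4 gold 28 [-7.1  15.75] dir c 118.8 pca 109.5
top 379 lid cen [ 2.87 -2.12] bbox -30.7 34.0 -30.8 30.0 gold 28 [-7.1  15.75] dir c 119.2 pca 109.5
top 377 lid cen [ 2.8  -2.23] bbox -30.7 34.0 -30.8 27.4 gold 28 [-7.1  15.75] dir c 118.8 pca 109.5
top 378 lid cen [ 2.79 -2.14] bbox -30.7 34.0 -30.8 30.0 gold 28 [-7.1  15.75] dir c 118.9 pca 109.5
```

Both views put the mark near 111°, against a target of 106.6°. I'll go back the way I came and trim it by about −4°.

>>> send_rows(
  series=[
    [85,[0.4,0,-0.4],[0,-1,0]],
    [85,[0.4,0,-0.4],[0,-1,0]],
    [85,[0.4,0,-0.4],[0,-1,0]],
    [85,[0.3,0,-0.4],[0,-1,0]],
    [85,[0.3,0,-0.4],[0,-1,0]],
    [85,[0,0,0],[0,0,0]],
    [85,[0,0,0],[0,0,0]],
  ],
)

```text
clock: 25.9
eef_pos: [560.1, -40.5, 226.1]
tool_rot: [-2.618, 0.151, -1.984]
force: [-0.2, -0.4, 0.0]
width: 84.7
gripper_force: 0.0
```

```bash
python3 st.py
```

```text
25.9 q [ 0.36  0.37 -0.53  2.27  1.56  0.31  1.12] tcp [560.1 -40.5 226.1] z [ 0.511 -0.081 -0.856] tilt err deg 5.25 corr rotvec(5deg) [0.89 0.16 0.52] yang 154.5 rel u,v,a 11.1 -33.6 46.2 F [-0.2 -0.4  0. ]
```

>>> send_rows(
  series=[
    [85,[-0.04,0.14,-0.02],[0.3,0.05,0.17]],
    [85,[-0.04,0.14,-0.02],[0.3,0.05,0.17]],
    [85,[-0.04,0.14,-0.02],[0.3,0.06,0.18]],
    [85,[-0.04,0.14,-0.03],[0,0,0]],
    [85,[0,0,0],[0,0,0]],
    [85,[0,0,0],[0,0,0]],
  ],
)

```text
clock: 26.65
eef_pos: [550.5, -7.5, 220.5]
tool_rot: [-2.661, 0.218, -1.947]
force: [0.9, 0.3, 0.4]
width: 85.1
gripper_force: 0.0
```

```bash
python3 st.py
```

```text
26.65 q [ 0.44  0.39 -0.65  2.29  1.56  0.27  1.12] tcp [550.5  -7.5 220.5] z [ 0.5    0.009 -0.866] tilt err deg 0.4 corr rotvec(5deg) [0.   0.01 0.  ] yang 154.4 rel u,v,a 0.5 -0.4 45.9 F [0.9 0.3 0.4]
```

>>> send_rows(
  series=[
    [85,[0.115,0.002,-0.2],[0,0,0]],
    [85,[0.115,0.002,-0.2],[0,0,0]],
    [85,[0.115,0.002,-0.2],[0,0,0]],
    [85,[0.115,0.002,-0.2],[0,0,0]],
    [85,[0.115,0.002,-0.2],[0,0,0]],
    [85,[0.115,0.002,-0.2],[0,0,0]],
    [85,[0.115,0.002,-0.2],[0,0,0]],
    [85,[0,0,0],[0,0,0]],
  ],
)

```text
clock: 27.65
eef_pos: [598.6, -6.5, 135.3]
tool_rot: [-2.663, 0.218, -1.947]
force: [-0.3, -0.2, -0.6]
width: 85.2
gripper_force: 0.0
```

```bash
python3 st.py
```

```text
27.65 q [ 0.45  0.66 -0.72  2.25  1.99  0.47  0.76] tcp [598.6  -6.5 135.3] z [ 0.499  0.009 -0.867] tilt err deg 0.4 corr rotvec(5deg) [-0.   -0.01 -0.  ] yang 154.4 rel u,v,a -0.4 -0.3 -51.9 F [-0.3 -0.2 -0.6]
```

Grip, turn −4° and release.

>>> send_rows(
  series=[
    [50,[0,0,0],[0,0,0]],
    [50,[0,0,0],[0,0,0]],
    [50,[0,0,0],[0,0,0]],
    [50,[0,0,0],[0,0,0]],
    [50,[0,0,0],[0.2,0,-0.35]],
    [50,[0,0,0],[0.2,0,-0.35]],
    [50,[0,0,0],[0,0,0]],
    [50,[0,0,0],[0,0,0]],
  ],
)

```text
clock: 28.65
eef_pos: [598.7, -5.2, 137.2]
tool_rot: [-2.675, 0.251, -2.008]
force: [-5.0, 1.2, 5.0]
width: 61.1
gripper_force: 64.7
```

>>> send_rows(
  series=[
    [85,[0,0,0],[0,0,0]],
    [85,[0,0,0],[0,0,0]],
    [85,[-0.115,-0.002,0.2],[0,0,0]],
    [85,[-0.115,-0.002,0.2],[0,0,0]],
    [85,[-0.115,-0.002,0.2],[0,0,0]],
    [85,[-0.115,-0.002,0.2],[0,0,0]],
    [85,[-0.115,-0.002,0.2],[0,0,0]],
    [85,[-0.115,-0.002,0.2],[0,0,0]],
  ],
)

```text
clock: 29.65
eef_pos: [556.8, -7.0, 209.6]
tool_rot: [-2.674, 0.25, -2.01]
force: [0.3, 0.3, -0.4]
width: 84.9
gripper_force: 0.0
```

>>> send_rows(
  series=[
    [85,[-0.2,0,0.4],[0,0,0]],
    [85,[-0.3,0,0.4],[0,1,0]],
    [85,[-0.3,0,0.4],[0,1,0]],
    [85,[-0.4,0,0.4],[0,1,0]],
    [85,[-0.4,0,0.4],[0,1,0]],
    [85,[0,0,0],[0,0,0]],
    [85,[0,0,0],[0,0,0]],
  ],
)

```text
clock: 30.52
eef_pos: [483.1, -19.8, 306.6]
tool_rot: [-2.892, 0.108, -2.069]
force: [0.0, 0.3, 0.4]
width: 84.8
gripper_force: 0.0
```

```bash
python3 st.py; python3 mark.py; python3 meas.py
```

```text
30.525 q [ 0.82  0.27 -1.07  2.06  0.48  0.73  2.1 ] tcp [483.1 -19.8 306.6] z [ 0.267 -0.026 -0.963] tilt err deg 14.66 corr rotvec(5deg) [ 0.35 -2.87  0.18] yang 149.2 rel u,v,a -15.0 -11.5 154.3 F [0.  0.3 0.4]
target 106.6 body px 419
gold body n 96 mean 106.3 range [ 91.3 123.8] h [44. 94.]
40 34 mid-range 107.1050735655295
75 46 mid-range 107.2438297077685
side bar c [532.8 185.3] [12.7 55.9] dir -70.0
side lid n [-0.501 -0.008  0.865] c [570.8  -6.6 179.1] r 32.8
  gold n 38 mean dir 101.9 [-3.5 16.4]
  rect ((-3.725268840789795, 15.918378829956055), (8.099615097045898, 24.31551742553711), 14.234886169433594)
top bar c [532.3 183. ] [12.7 55.2] dir -70.4
  headtop [532.5 181.9] [56.2 65.7] 19.6
top lid n [-0.49  -0.016  0.871] c [571.8  -7.7 180.2] r 31.2
  gold n 26 mean dir 103.2 [-3.9 16.8]
  rect ((-4.727896690368652, 16.897693634033203), (8.925989151000977, 23.376049041748047), 11.210493087768555)
```

The body mark now reads 107° against a target of 106.6°, and the head −70.2° against −70.3°. The canister is seated, the gripper is clear and nothing is in contact, so I'm handing it in.

```bash
python3 -c "
from h import *
print(ctrl.finish_job())"
```

```text
the job is handed in; nothing more can be done
None
```

I handed the job in at about 31 s: the scanner head looks at the canister (about −70.2° against a −70.3° target), and the gold mark faces it (107° on the canister body, 102–103° from the lid bar, against 106.6°). The canister is seated in the cup; I saw nothing touch the bystanders but did not re-measure them.

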